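# Three gumballs into the dish by the front door

### The arm

A 7-joint arm with a two-finger parallel gripper is mounted at the origin on the work surface. World frame = base frame: x ahead of the robot, y to its left, z up, the work surface at z = 0. Lengths are in mm, angles in rad, forces in N, time in s.
With the tool pointing down it reaches from about 400 to 750 mm from the base axis. Payload 19.5 kg.
Tool frame: the origin (TCP) lies on the front face of the gripper's body, between the roots of the fingers; the fingertips stand 73 mm ahead of it and the grasp point (between the pads) lies 54 mm ahead of it; x points along the fingers, y is the direction in which the jaws open and shut, and the axes are right-handed (so a half turn about x gives the same grasp; the last joint's range is limited). The gripper opens to 85 mm and grips with 20 to 120 N. Pads are 22 mm wide; open, the fingers measure 114 mm over their backs; the gripper's body (76 mm by 85 mm) begins 54 mm behind the grasp point. The pads swing forward as they close: fully open they stand 13 mm farther back than shut.
Start: joints at [-1.243, 0.707, -0.028, 1.485, 0.022, 0.951, -0.075], TCP at [207.811, 536.114, 303.868] pointing down, gripper open.
Joint ranges: [-2.71, 2.71], [-0.32, 2.16], [-1.57, 1.52], [0, 2.45], [-1.46, 4.6], [0, 2.02], [-2.83, 2.83]. Speed limits (rad/s): [1.89, 1.89, 2.57, 2.57, 3.01, 3.01, 3.01].

### API

Orientations are given as a rotation vector (axis times angle).
In Python, from workcell import arm gives the robot as it stands.
- The arm moves only by the tool arm_command, never from a script. Its argument "commands" is a list of rows, each an object with "twist": the turn, a rotation vector about the tool's x, y, z in rad, a list of three; "dp": the shift along the tool's x, y, z in mm, a list of three; "claw": the gripper command: -1 is fully open, 1 is shut, values between are in proportion. In form: [{"twist": [ax, ay, az], "dp": [tx, ty, tz], "claw": claw}, ...]. A call has 1 to 12 rows; each row shifts and turns the commanded pose from where the row before left it, along the tool's axes as they then stand; what a row does not reach is not made up. A row lasts 1/10 s, in which the tool goes at most 50 mm and 8.59 degrees, less where a joint would pass 70% of its speed; a pose out of reach is approached as far as the arm can. A call is refused whole if a number of a shift passes 50 or a number of a turn 0.15, either way. A call with a gripper value outside its range is refused whole. The fingers move at their own pace and stop on an object; "force" is the grip in N (left out, the last holds). Time passes only in rows, so rows that do not move let the fingers close. It gives the time, the measured TCP pose, the force and the opening at its end, in the units of the state.
- arm.get_state(): the state, without advancing time (a new reading comes with each control period).
- arm.get_image(name): name is "scene" or "side" or "wrist"; returns the picture (420x560x3 uint8, red, green, blue); there is no depth.
- arm.calibration(name): a dict with "fx", "fy", "cx", "cy" (pixels), "R" (3x3) and "t" (3): a world point X has camera coordinates R X + t. Camera axes: x right, y down, z forward; pixel columns grow to the right and rows downward; lengths in mm; the calibration is good to about 2 mm. A picture is of the moment at which its call begins: read the wrist's pose just before it. calibration takes no time and is no camera call; for the wrist camera it gives the pose at the moment of the call.
- arm.sign_off(): hands the job in, once; it reports no verdict.
The state is a dict: "time_s": time; "joint_positions": joint angles; "qd": joint speeds; "tau": joint torques, N m; "ee_pos": TCP position; "tool_rot": TCP orientation; "force": force on the tool from outside, world axes, zero at the start; "wrist_torque": the same for the moment, N m; "grip_width": finger opening in mm.
Only numpy, scipy, OpenCV 4.12 (cv2) and the standard library are available. Lean on these libraries where they do the work, as an engineer would, in place of code of your own. Each camera call takes 0.05 s, during which the arm holds its last target.

### The job

Put the small green glass dish, upright on the shelf, under the end of the dispenser's chute, and let go of it. Then turn the dispenser's paddle knob clockwise exactly three clicks, so that three gumballs and no more drop into the dish. Leave the dish standing there, the knob resting at its third click, and do not disturb the padlock, the gate remote or the bamboo box.

Things in the scene. Friction and masses are not known exactly. Their poses are not given: they have to be found in the camera images.
- dispenser: wooden gumball dispenser, fixed. Origin on the shelf under its wheel's centre; -x is its front (it roughly faces the robot), z up. A 124 mm square housing with a clear cover slopes 35 deg down to the front; the knob axis is square to it and leans 35 deg from vertical to the front: direction (-0.574, 0, 0.819) in this frame. Wooden foot 120 mm wide, 14 mm high, reaching forward to x = -70 mm.
- housing_centre (a point): point on the knob axis on the housing's inner floor, 155 mm above the dispenser's origin; dispenser's axes. The cover's top lies 28 mm above it along the knob axis; the cover's low front edge is 64 mm in front of it and 11 mm below it.
- hopper_top (a point): centre of the lid of the clear upright 31 mm square hopper tube (35 mm lid, 277 mm above the shelf, small button to 287 mm). The tube stands uphill of the knob: square to the knob axis its front is about 34 mm away at the paddle's lower edge, 60 mm at its top: open the fingers only as far as needed there.
- chute_end (a point): middle of the lower end of the open 34 mm wide metal chute, 56 mm above the shelf, 120 mm in front of the dispenser's origin; dispenser's axes. From here a hood (two side walls and a front plate, open below and above) reaches 29 mm further forward, from 50 to 79 mm above the shelf. The chute rises 20 deg backwards, 52 mm wide there. Fingers beside the dish cannot cross it sideways.
- drop (a point): the point on the shelf where the dish's centre belongs: 134 mm in front of the dispenser's origin, right below the hood's opening, where the gumballs fall out. Moves and turns with the dispenser (same axes).
- paddle (a point): steel paddle knob: a bar 56 mm long (x), 12 mm thick (y), 30 mm tall (z), centred on the knob axis. Origin at the centre of its underside, 34 mm up the axis from housing_centre (6 mm over the cover); z points out along the axis. At the start its length lies 67.5 deg anticlockwise (looking down the axis) of uphill; three clicks take it to 67.5 deg clockwise of uphill.
- clicks (a joint): angle of the knob and its wheel, rad: 0 at the start (its stop), growing clockwise looking down on the knob. A click is 0.785 rad (45 deg); spring detents at 0, 0.785, 1.571, 2.356, 3.142.. pull a released knob to the nearest. It takes up to 0.15 N m to turn: grip firmly. Each click carries one gumball to the exit at the low front side, where it drops into the chute and rolls off its end.
- dish: small round green glass dish, open on top, loose, about 160 g. Origin at the centre of its underside. Outer diameter 68 mm from 14 mm up to its rim at 36 mm, narrowing to 56 mm at the foot; wall 5 mm, inner floor 6 mm above the underside, rising to a low blunt cone (28 mm wide, 6 mm high) in the middle.
- gumball1: a 22 mm brick-red gumball, 10 g; origin at its centre. In the wheel, one click from the exit: drops at the first click.
- gumball2: a 22 mm brick-red gumball, 10 g; origin at its centre. In the wheel: drops at the second click.
- gumball3: a 22 mm brick-red gumball, 10 g; origin at its centre. In the wheel: drops at the third click.
- gumball4: a 22 mm brick-red gumball, 10 g; origin at its centre. In the wheel under the hopper tube: would drop at a fourth click; it must stay in the dispenser (two more wait above it in the tube).
- padlock: bystander: chrome padlock lying flat, 40 x 46 mm body 22 mm thick, shackle along its +x to 51 mm; origin under the body's centre, on the shelf
- remote: bystander: grey plastic gate remote lying flat, 68 (x) x 38 (y) x 14 mm; origin under its centre
- bamboo_box: bystander, fixed: bamboo box 100 (x) x 140 (y) x 70 mm with its sliding door half open; origin under its centre
There are look-alikes about, which are no part of the job. Of the things that look like the dish, the smallest one is meant.

How it is judged (in metres and radians):
On the way, in this order (a step that is already met when the one before it is completed fails the run):
1. the dish stands upright under the chute's end, released, before the knob is turned (horizontal distance between dish and drop below 0.025 m and angle between dish's own z axis and vertical below 0.1 rad and height (world z) of dish below 0.006 m and value of joint clicks below 0.3 rad and contact force between the fingers and dish below 0.2 N and linear speed of dish below 0.02 m/s), for 0.2 s.
2. the knob has been turned three clicks and three gumballs lie in the dish (horizontal distance between each of gumball1, gumball2, gumball3 and dish below 0.026 m and z of each of gumball1, gumball2, gumball3 in the frame of dish below 0.045 m and value of joint clicks above 2.10619 rad), for 0.2 s.
At the end, for the whole second after the job is handed in: Gumballs 1 to 3 lie inside the dish (within 26 mm of its axis, under 45 mm above its underside), the fourth is still in the dispenser; the dish stands upright (0.1 rad) and still on the shelf within 25 mm of the drop point; the knob rests at the third click (2.356 +- 0.12 rad) (horizontal distance between each of gumball1, gumball2, gumball3 and dish below 0.026 m and z of each of gumball1, gumball2, gumball3 in the frame of dish below 0.045 m and horizontal distance between dish and drop below 0.025 m and angle between dish's own z axis and vertical below 0.1 rad and height (world z) of dish below 0.006 m and value of joint clicks between 2.23619 and 2.47619 rad and distance between gumball4 and dish above 0.08 m and height (world z) of gumball4 above 0.11 m and linear speed of dish below 0.02 m/s); the robot touches nothing.
It fails at once if the knob is turned into a fourth click, or the fourth gumball drops (value of joint clicks above 2.77619 rad or height (world z) of gumball4 below 0.1 m).
It fails at once if the padlock or the gate remote is moved more than 15 mm (distance of any of padlock, remote from where it was at the start of the episode above 0.015 m).
It fails at once if the bamboo box is struck (more than 5 N) (contact force between bamboo_box and the arm above 5 N or contact force between bamboo_box and the fingers above 5 N).
It fails at once if the dish is tipped more than 0.6 rad (angle between dish's own z axis and vertical above 0.6 rad).
It also fails if it takes over 72 s, if anything falls off the work surface, if the arm or the gripper's body presses on something with over 40 N, if the wrist force passes 120 N, or if a joint passes its speed limit or range.

## Working session

There is one attempt and no reset: what is moved stays moved. The work goes in short steps, Python scripts to look and compute and a tool call to move; the robot and the scene stay as the last step left them, time stands still between calls to the robot, and variables do not carry over. Pictures are saved under pics/ and viewed, and the job is handed in when it is done.

Besides the shell and the picture viewer there is one more tool, called after "Request:" as name(argument=value, ...), one argument or row to a line, values as JSON. arm_command: Moves the arm, as the interface text tells. Its arguments: {"type":"object","properties":{"commands":{"type":"array"},"force":{"type":"number"}},"required":["commands"]}

```bash
mkdir -p pics; ls; python3 - <<'E'
from workcell import arm
import cv2
s=arm.get_state()
for k,v in s.items(): print(k,v)
for n in ["scene","side","wrist"]:
    c=arm.calibration(n); print(n,c)
    im=arm.get_image(n); cv2.imwrite(f"pics/{n}0.png",im[:,:,::-1])
E
```

```text
pics
time_s 0.0
joint_positions [-1.24267605  0.70708277 -0.02759902  1.48500131  0.02201829  0.95088983
 -0.07550914]
qd [-0.00066353 -0.00088123  0.00122742  0.00026796 -0.00094552  0.00108019
 -0.00023242]
tau [-4.07805019e-04 -8.83205795e+01  1.23447396e+00 -2.36178052e+01
  1.67957781e-02  6.27509653e-03 -2.82777705e-05]
ee_pos [207.77539919 535.95078427 303.4386554 ]
tool_rot [ 0.28932762  1.55138821 -0.29101546]
force [ 0.269161    0.71867987 -0.61381494]
wrist_torque [0.03380224 0.00262433 0.04795488]
grip_width 85.1842790426143
scene {'fx': 471.23576215996036, 'fy': 471.23576215996036, 'cx': 289.37295703052575, 'cy': 214.06962836619016, 'R': array([[ 0.58865321,  0.80836307, -0.00604555],
       [ 0.59022894, -0.43489316, -0.68007186],
       [-0.55237414,  0.39675822, -0.73312053]]), 't': array([-261.14343698, -189.14747726, 1445.88955785])}
side {'fx': 381.1966721623589, 'fy': 381.1966721623589, 'cx': 279.0713172415535, 'cy': 204.3871989511182, 'R': array([[-0.98446998, -0.17478865,  0.01636396],
       [-0.14147422,  0.73471785, -0.66345665],
       [ 0.1039418 , -0.65546824, -0.74803576]]), 't': array([ 504.41903791,  223.66278263, 1025.68151909])}
wrist {'fx': 304.14296584187616, 'fy': 304.14296584187616, 'cx': 282.0497363170033, 'cy': 202.22691540204232, 'R': array([[ 3.59870501e-01,  9.33001975e-01, -7.32912179e-04],
       [ 8.89951856e-01, -3.43029456e-01,  3.00527016e-01],
       [ 2.80140889e-01, -1.08803064e-01, -9.53773021e-01]]), 't': array([-573.72775287,  -40.06311628,  379.27195739])}
```

View pics/scene0.png

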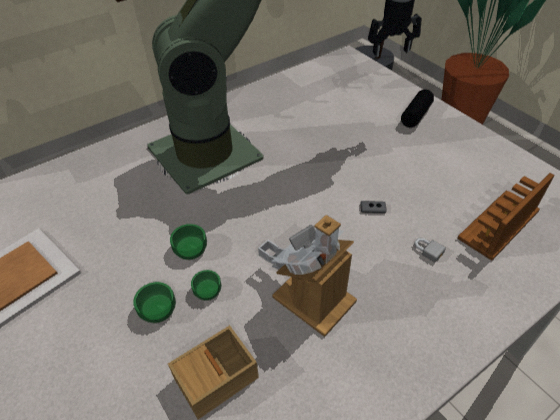

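View pics/side0.png

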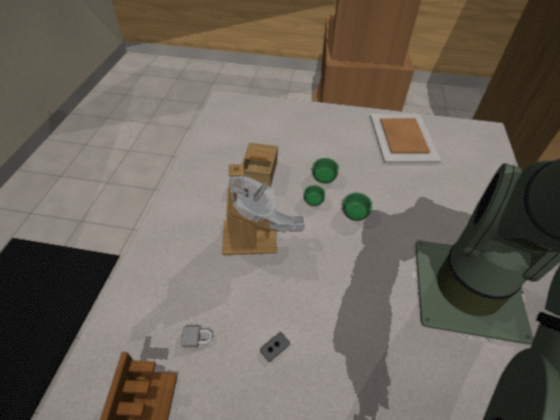

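View pics/wrist0.png

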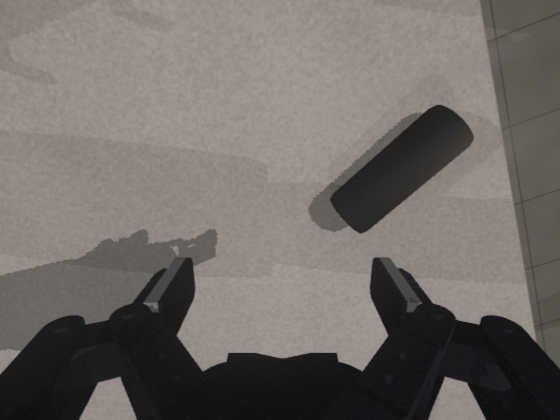

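The scene picture shows three green dishes at about (188,241), (155,302) and (206,285). In the side picture they are at (357,207), (325,171) and (314,196). (206,285) / (314,196) looks smallest. The dispenser is at (315,270), the remote at (373,207), the padlock at (430,250) and the bamboo box at (213,370). Next, enlarged crops.

```bash
python3 - <<'E'
import cv2
a=cv2.imread("pics/scene0.png")[205:345,120:380]; cv2.imwrite("pics/c1.png",cv2.resize(a,None,fx=3,fy=3,interpolation=cv2.INTER_CUBIC))
a=cv2.imread("pics/side0.png")[130:265,205:385]; cv2.imwrite("pics/c2.png",cv2.resize(a,None,fx=4,fy=4,interpolation=cv2.INTER_CUBIC))
E
```

```text
(no output)
```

View pics/c1.png

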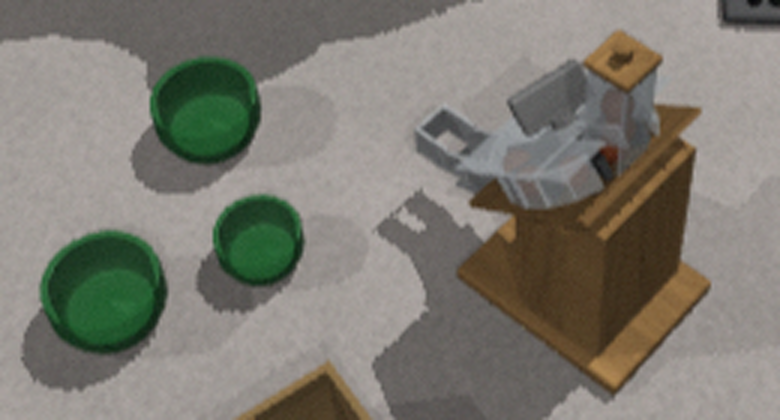

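View pics/c2.png

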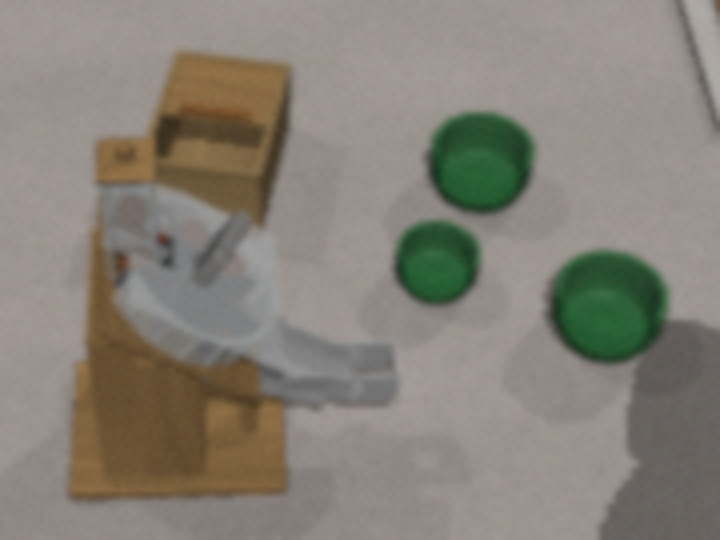

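```bash
cat > h.py <<'E'
import numpy as np, cv2
from scipy.optimize import least_squares
from scipy.spatial.transform import Rotation as Rn
CAL={'scene':dict(fx=471.23576216,cx=289.37295703,cy=214.06962837,R=np.array([[ 0.58865321,0.80836307,-0.00604555],[0.59022894,-0.43489316,-0.68007186],[-0.55237414,0.39675822,-0.73312053]]),t=np.array([-261.14343698,-189.14747726,1445.88955785])),
'side':dict(fx=381.19667216,cx=279.07131724,cy=204.38719895,R=np.array([[-0.98446998,-0.17478865,0.01636396],[-0.14147422,0.73471785,-0.66345665],[0.1039418,-0.65546824,-0.74803576]]),t=np.array([504.41903791,223.66278263,1025.68151909]))}
def proj(n,X,c=None):
    c=c or CAL[n]; p=np.atleast_2d(X)@c['R'].T+c['t']
    return np.c_[c['cx']+c['fx']*p[:,0]/p[:,2], c['cy']+c['fx']*p[:,1]/p[:,2]]
def ray(n,uv,z,c=None):
    c=c or CAL[n]; d=np.array([(uv[0]-c['cx'])/c['fx'],(uv[1]-c['cy'])/c['fx'],1])
    o=-c['R'].T@c['t']; w=c['R'].T@d
    return o+w*(z-o[2])/w[2]
E
cat > fit.py <<'E'
from h import *
ims={n:cv2.imread(f"pics/{n}0.png") for n in CAL}
guess={'A':((188,241),(357,207)),'B':((155,302),(325,171)),'C':((206,285),(314,196))}
th=np.linspace(0,2*np.pi,60)
for k,(a,b) in guess.items():
    sil={}
    for n,uv in zip(('scene','side'),(a,b)):
        im=ims[n].astype(int); m=((im[:,:,1]>im[:,:,2]+25)&(im[:,:,1]>im[:,:,0]+15)).astype(np.uint8)
        q,l,st,ce=cv2.connectedComponentsWithStats(m)
        i=l[uv[1],uv[0]]
        h=cv2.convexHull(np.argwhere(l==i)[:,::-1].astype(np.float32)); M=cv2.moments(h)
        sil[n]=(M['m10']/M['m00'],M['m01']/M['m00'],M['m00'])
    def res(p):
        x,y,s=p; P=np.vstack([np.c_[x+s*r*np.cos(th),y+s*r*np.sin(th),0*th+s*z] for r,z in((28,0),(34,14),(34,36))])
        o=[]
        for n in sil:
            h=cv2.convexHull(proj(n,P).astype(np.float32));M=cv2.moments(h)
            o+=[M['m10']/M['m00']-sil[n][0],M['m01']/M['m00']-sil[n][1],(M['m00']**.5-sil[n][2]**.5)]
        return o
    r=least_squares(res,[*ray('scene',a,20)[:2],1],diff_step=1e-3,x_scale=[100,100,1])
    print(k,r.x.round(2),'diam',68*r.x[2],np.round(r.fun,2))
S=lambda x,y:(120+x/3,205+y/3)
D=lambda x,y:(205+x/4,130+y/4)
obs=[('scene','fA',S(458,271)),('scene','fB',S(616,390)),('scene','fC',S(710,285)),('side','fCb',D(70,498)),('side','fDb',D(287,490))]
lidS=[S(586,68),S(618,31),S(662,60),S(630,90)]; lidD=[D(96,142),D(155,138),D(156,182),D(98,184)]
lids=[('scene','L',tuple(np.mean(lidS,0))),('side','L',tuple(np.mean(lidD,0)))]
def pts(p):
    x,y,a,xb,xh=p
    L={'fA':(-70,-60,14),'fB':(xb,-60,14),'fC':(xb,60,14),'fCb':(xb,60,0),'fDb':(-70,60,0),'L':(xh,0,277),'hoodF':(-149,0,79)}
    c,s=np.cos(a),np.sin(a)
    return {k:np.array([x+c*v[0]-s*v[1],y+s*v[0]+c*v[1],v[2]]) for k,v in L.items()}
hood=[('scene','hoodF',S(430,119)),('side','hoodF',D(392,359))]
O=obs+lids+hood
def res(p):
    P=pts(p); return np.concatenate([proj(n,P[k])[0]-uv for n,k,uv in O])
best=None
for a0 in np.arange(-3,3.2,.5):
    r=least_squares(res,[*ray('scene',(315,300),14)[:2],a0,60,40],x_scale=[100,100,1,50,50])
    if best is None or r.cost<best.cost: best=r
print(best.x.round(3)); print(best.fun.reshape(-1,2).round(1)); print({k:v.round(1) for k,v in pts(best.x).items()})
for n,uv in(('scene',(373,207)),('side',(275,347))): print('remote',ray(n,uv,14).round(0))
for n,uv in(('scene',(433,252)),('side',(193,336))): print('padlock',ray(n,uv,22).round(0))
for n,uv in(('scene',(213,360)),('side',(262,160))): print('box',ray(n,uv,70).round(0))
E
python3 fit.py
```

```text
A [ 306.03 -213.39    1.19] diam 80.99487397711403 [-0.29  0.52 -0.22  0.09  0.8   0.56]
B [ 419.23 -357.26    1.19] diam 81.24398616009637 [-0.19  0.35 -0.42  0.11  0.72  0.91]
C [ 442.62 -240.37    0.91] diam 62.0846201686014 [-0.33  0.31 -0.43 -0.07  0.78  0.85]
[ 6.08155e+02 -5.62080e+01  2.28000e-01  8.39570e+01  2.68720e+01]
[[-1.2 -0.5]
 [-0.7 -0.4]
 [ 0.5 -1.7]
 [-1.6  0.5]
 [-1.7  0.6]
 [-0.8 -1.6]
 [-1.9 -2. ]
 [-0.5 -0.7]
 [-0.6 -1.3]]
{'fA': array([ 553.6, -130.5,   14. ]), 'fB': array([703.5, -95.6,  14. ]), 'fC': array([676.3,  21.2,  14. ]), 'fCb': array([676.3,  21.2,   0. ]), 'fDb': array([526.4, -13.6,   0. ]), 'L': array([634.3, -50.1, 277. ]), 'hoodF': array([463. , -89.9,  79. ])}
remote [486. 247.  14.]
remote [477. 257.  14.]
padlock [690. 254.  22.]
padlock [672. 269.  22.]
box [ 640. -325.   70.]
box [ 627. -318.   70.]
```

The enlarged crops confirm that dish C, scene (206,285), is the smallest: it is about 3/4 the diameter of the other two. The dispenser fit is consistent to 1–2 px (foot, lid, hood). The chute points toward the robot.

Plan: grip with the tool pitched 45° down along the dispenser's +x. That keeps the gripper body in front of and above the hood while the fingers go beside it.

```bash
cat > mv.py <<'E'
from h import *
from workcell import arm
def ori(xt,yt):
    xt=np.array(xt)/np.linalg.norm(xt); yt=np.array(yt)-np.dot(yt,xt)*xt; yt/=np.linalg.norm(yt)
    return np.c_[xt,yt,np.cross(xt,yt)]
def cur():
    s=arm.get_state(); return np.array(s['ee_pos']),Rn.from_rotvec(s['tool_rot']).as_matrix(),s
def plan(p,R):
    p0,R0,s=cur()
    rv=Rn.from_matrix(R0.T@R).as_rotvec()
    print('t',round(s['time_s'],2),'q',np.round(s['joint_positions'],2),'pos',p0.round(1),'F',np.round(s['force'],1),'w',round(s['grip_width'],1))
    print('rv(tool)',rv.round(3),'dp tool now',(R0.T@(p-p0)).round(1),'dp in target axes',(R.T@(p-p0)).round(1))
def grasp_ori(e,psi,sg=1):
    return ori([np.cos(e)*np.cos(psi),np.cos(e)*np.sin(psi),-np.sin(e)],[-sg*np.sin(psi),sg*np.cos(psi),0])
E
python3 - <<'E'
from mv import *
p,R,s=cur(); print(R.round(3))
for sg in(1,-1):
    Rt=grasp_ori(np.pi/4,.228,sg); print(Rt.round(3))
    g=np.array([442,-240,150]); plan(g-54*Rt[:,0],Rt)
E
```

```text
[[-0.     0.361  0.932]
 [-0.001  0.932 -0.361]
 [-1.    -0.001  0.   ]]
[[ 0.689 -0.226  0.689]
 [ 0.16   0.974  0.16 ]
 [-0.707  0.     0.707]]
t 0.15 q [-1.24  0.71 -0.03  1.48  0.02  0.95 -0.08] pos [207.8 536.  303.6] F [-0.3 -0.1  0.9] w 85.5
rv(tool) [-0.566 -0.762  0.235] dp tool now [ 115.9 -660.3  467.3] dp in target axes [  91.9 -808.9  -71.3]
[[ 0.689  0.226 -0.689]
 [ 0.16  -0.974 -0.16 ]
 [-0.707 -0.    -0.707]]
t 0.15 q [-1.24  0.71 -0.03  1.48  0.02  0.95 -0.08] pos [207.8 536.  303.6] F [-0.3 -0.1  0.9] w 85.5
rv(tool) [2.377 0.304 0.985] dp tool now [ 115.9 -660.3  467.3] dp in target axes [ 91.9 808.9  71.3]
```

Request:
arm_command(
  commands=[
    {"twist": [0, 0, 0], "dp": [0, -23, 39], "claw": -1},
    {"twist": [0, 0, 0], "dp": [0, -23, 39], "claw": -1},
    {"twist": [0, 0, 0], "dp": [0, -23, 39], "claw": -1},
    {"twist": [0, 0, 0], "dp": [0, -23, 39], "claw": -1},
    {"twist": [0, 0, 0], "dp": [0, -23, 39], "claw": -1},
    {"twist": [0, 0, 0], "dp": [0, -23, 39], "claw": -1},
    {"twist": [0, 0, 0], "dp": [0, -23, 39], "claw": -1},
    {"twist": [0, 0, 0], "dp": [0, -23, 39], "claw": -1},
  ],
)

```text
time_s: 0.95
ee_pos: [433.1, 250.1, 303.9]
tool_rot: [0.29, 1.551, -0.29]
force: [1.4, 0.1, -0.6]
grip_width: 85.4
```

Request:
arm_command(
  commands=[
    {"twist": [0, 0, 0], "dp": [0, -41, 12], "claw": -1},
    {"twist": [0, 0, 0], "dp": [0, -41, 12], "claw": -1},
    {"twist": [0, 0, 0], "dp": [0, -41, 12], "claw": -1},
    {"twist": [0, 0, 0], "dp": [0, -41, 12], "claw": -1},
    {"twist": [0, 0, 0], "dp": [0, -41, 12], "claw": -1},
    {"twist": [0, 0, 0], "dp": [0, -41, 12], "claw": -1},
    {"twist": [0, 0, 0], "dp": [0, -41, 12], "claw": -1},
    {"twist": [0, 0, 0], "dp": [0, -41, 12], "claw": -1},
    {"twist": [0, 0, 0], "dp": [0, -41, 12], "claw": -1},
    {"twist": [0, 0, 0], "dp": [0, -41, 12], "claw": -1},
  ],
)

```text
time_s: 1.95
ee_pos: [395.4, -175.6, 303.9]
tool_rot: [0.29, 1.551, -0.29]
force: [0.5, 0.6, -0.4]
grip_width: 85.1
```

```bash
python3 - <<'E'
from mv import *
Rt=grasp_ori(np.pi/4,.228,1)
g=np.array([442,-240,160]); plan(g-54*Rt[:,0],Rt)
print(cur()[1].round(3)); print(arm.calibration('wrist'))
cv2.imwrite("pics/w1.png",arm.get_image('wrist')[:,:,::-1])
E
```

```text
t 1.95 q [ 0.45  0.51 -0.17  1.97  0.13  0.68  1.4 ] pos [ 395.4 -175.6  303.9] F [ 0.5  0.6 -0.4] w 85.1
rv(tool) [-0.566 -0.761  0.235] dp tool now [105.8 -64.7  35.1] dp in target axes [ 69.6 -73.2 -80. ]
[[ 0.     0.361  0.932]
 [-0.     0.932 -0.361]
 [-1.    -0.     0.   ]]
{'fx': 304.14296584187616, 'fy': 304.14296584187616, 'cx': 282.0497363170033, 'cy': 202.22691540204232, 'R': array([[ 3.59912211e-01,  9.32986159e-01,  1.63956268e-04],
       [ 8.89839096e-01, -3.43320452e-01,  3.00528619e-01],
       [ 2.80445332e-01, -1.08018025e-01, -9.53772783e-01]]), 't': array([  22.38613661, -451.32120384,  249.72508165])}
```

View pics/w1.png

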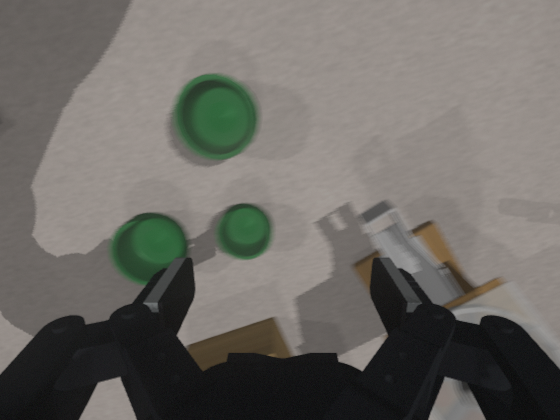

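The wrist picture shows the target dish at (244,231), the larger look-alikes at (216,117) and (149,247), and the hood end at (378,212). Measuring with the wrist camera.

```bash
python3 - <<'E'
from mv import *
c=arm.calibration('wrist'); im=cv2.imread("pics/w1.png")
np.savez('wc1.npz',**c)
th=np.linspace(0,2*np.pi,60)
i=im.astype(int); m=((i[:,:,1]>i[:,:,2]+15)&(i[:,:,1]>i[:,:,0]+10)).astype(np.uint8)
q,l,st,ce=cv2.connectedComponentsWithStats(m); k=l[231,244]; print(st[k])
h=cv2.convexHull(np.argwhere(l==k)[:,::-1].astype(np.float32));M=cv2.moments(h)
def res(p):
    x,y,s=p;P=np.vstack([np.c_[x+r*s*np.cos(th),y+r*s*np.sin(th),0*th+z] for r,z in((28,0),(34,14),(34,36))])
    H=cv2.convexHull(proj('',P,c).astype(np.float32));m=cv2.moments(H)
    return [m['m10']/m['m00']-M['m10']/M['m00'],m['m01']/m['m00']-M['m01']/M['m00'],m['m00']**.5-M['m00']**.5]
r=least_squares(res,[442,-240,1],diff_step=1e-3,x_scale=[100,100,1]);print(r.x,68*r.x[2])
a=im[180:340,320:500]; cv2.imwrite("pics/c3.png",cv2.resize(a,None,fx=4,fy=4,interpolation=cv2.INTER_CUBIC)[:600])
E
```

```text
[ 216  204   55   56 2347]
[ 442.87130611 -253.82391419    0.94063799] 63.96338315900822
```

View pics/c3.png

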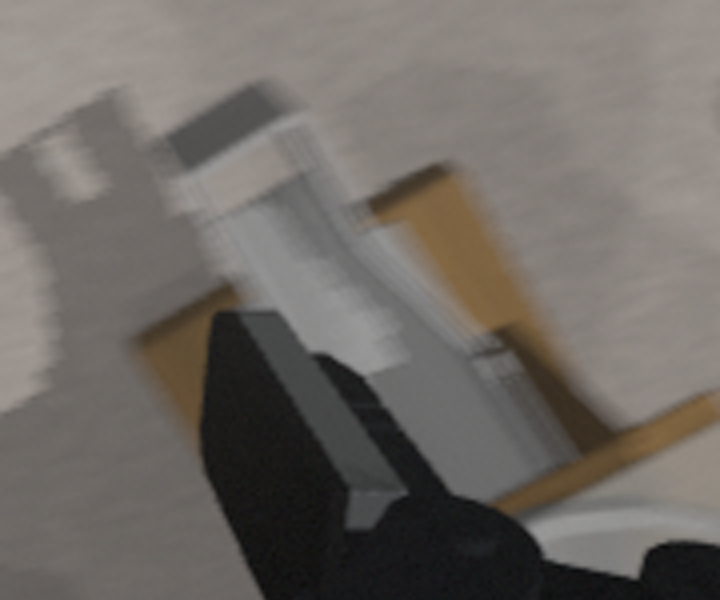

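The wrist picture is blurred by the end of the motion, and its y differs by 14 mm from the fixed-camera value. I'll hold still briefly and retake it.

Request:
arm_command(
  commands=[
    {"twist": [0, 0, 0], "dp": [0, 0, 0], "claw": -1},
    {"twist": [0, 0, 0], "dp": [0, 0, 0], "claw": -1},
  ],
)

```text
time_s: 2.2
ee_pos: [395.9, -173.5, 303.8]
tool_rot: [0.29, 1.551, -0.29]
force: [0.3, 0.0, -0.1]
grip_width: 85.1
```

```bash
cat > dishw.py <<'E'
from mv import *
def dishfit(c,im,uv,z0=0):
    th=np.linspace(0,2*np.pi,60)
    i=im.astype(int); m=((i[:,:,1]>i[:,:,2]+15)&(i[:,:,1]>i[:,:,0]+10)).astype(np.uint8)
    q,l,st,ce=cv2.connectedComponentsWithStats(m); k=l[uv[1],uv[0]]
    h=cv2.convexHull(np.argwhere(l==k)[:,::-1].astype(np.float32));M=cv2.moments(h)
    def res(p):
        x,y,s=p;P=np.vstack([np.c_[x+r*s*np.cos(th),y+r*s*np.sin(th),0*th+z+z0] for r,z in((28,0),(34,14),(34,36))])
        H=cv2.convexHull(proj('',P,c).astype(np.float32));m=cv2.moments(H)
        return [m['m10']/m['m00']-M['m10']/M['m00'],m['m01']/m['m00']-M['m01']/M['m00'],m['m00']**.5-M['m00']**.5]
    r=least_squares(res,[442,-240,1],diff_step=1e-3,x_scale=[100,100,1]);print('dish',r.x.round(2),'bbox',st[k])
    return r.x
E
python3 - <<'E'
from dishw import *
c=arm.calibration('wrist'); np.savez('wc2.npz',**c); print(cur()[0])
im=arm.get_image('wrist')[:,:,::-1].copy(); cv2.imwrite("pics/w2.png",im)
i=im.astype(int);g=(i[:,:,1]>i[:,:,2]+15);ys,xs=np.nonzero(g[160:290,200:310]);print(xs.mean()+200,ys.mean()+160)
dishfit(c,im,(int(xs.mean()+200),int(ys.mean()+160)))
a=im[180:330,320:500]; cv2.imwrite("pics/c4.png",cv2.resize(a,None,fx=4,fy=4,interpolation=cv2.INTER_CUBIC)[:600])
E
```

```text
[ 395.8935239  -173.5111409   303.84678019]
245.64626682986537 231.25377396980824
dish [ 445.2  -241.33    0.96] bbox [ 218  203   55   57 2451]
```

View pics/w2.png

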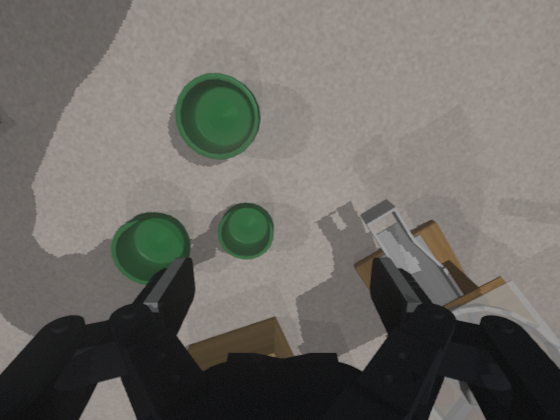

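View pics/c4.png

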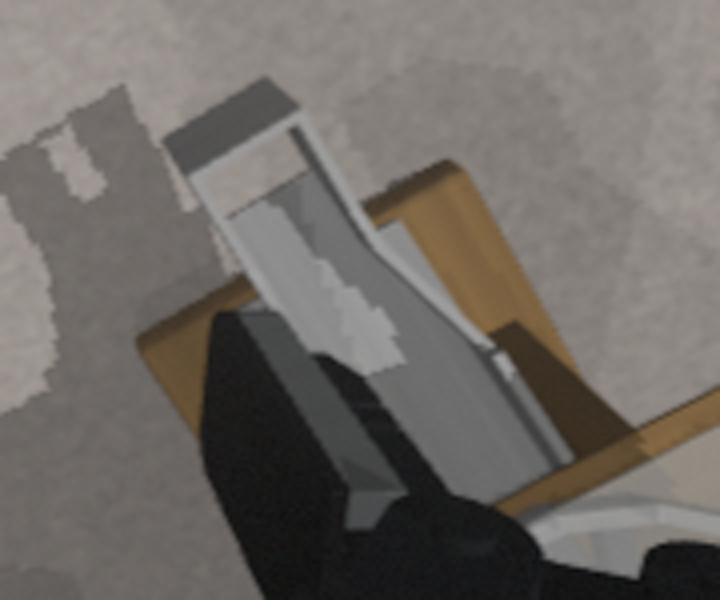

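```bash
python3 - <<'E'
from h import *
c=dict(np.load('wc2.npz')); print('cam',-c['R'].T@c['t'])
T=lambda x,y:(320+(x+.5)/4-.5,180+(y+.5)/4-.5)
for a,z in(((189,174),79),((301,109),79),((165,135),50),((266,77),50),((165,135),79),((266,77),79),((138,345),14),((462,163),14),((138,350),0)):
    print(a,z,ray('',T(*a),z,c).round(1))
p=[608.155,-56.208,.228];cs,sn=np.cos(p[2]),np.sin(p[2])
for v in((-149,18,79),(-149,-18,79),(-149,18,50),(-149,-18,50),(-70,60,14),(-70,-60,14)):
    print(v,np.round([p[0]+cs*v[0]-sn*v[1],p[1]+sn*v[0]+cs*v[1]],1))
E
```

```text
cam [ 324.01031202 -146.76472772  373.74173066]
(189, 174) 79 [ 463.6 -106.    79. ]
(301, 109) 79 [456.7 -74.3  79. ]
(165, 135) 50 [ 463.5 -105.    50. ]
(266, 77) 50 [457.2 -73.9  50. ]
(165, 135) 79 [ 451.  -108.8   79. ]
(266, 77) 79 [445.2 -80.4  79. ]
(138, 345) 14 [ 546.8 -130.    14. ]
(462, 163) 14 [521.8 -15.5  14. ]
(138, 350) 0 [ 557.3 -129.9    0. ]
(-149, 18, 79) [458.9 -72.4]
(-149, -18, 79) [ 467.1 -107.4]
(-149, 18, 50) [458.9 -72.4]
(-149, -18, 50) [ 467.1 -107.4]
(-70, 60, 14) [526.4 -13.6]
(-70, -60, 14) [ 553.5 -130.5]
```

The settled picture agrees with the fixed cameras on the dish, (445,-241) against (443,-240), and on the hood and foot to a few mm. I use the dish at (444,-241), dispenser origin at about (605,-57), and yaw of about 0.222.

Since the pads sit farther back when open, a 35° pitch keeps the body clear of the hood. For the pickup a yaw of 0.5 passes between the two look-alikes.

```bash
python3 - <<'E'
from mv import *
Rt=grasp_ori(np.radians(35),.5,1)
g=np.array([444,-241,27]); pt=g-48*Rt[:,0]; print(pt)
plan(pt-90*Rt[:,0]+[0,0,20],Rt)
E
```

```text
[ 409.49406962 -259.85067568   54.53166894]
t 2.25 q [ 0.45  0.51 -0.17  1.97  0.13  0.68  1.39] pos [ 396.1 -173.1  303.9] F [-0.1 -0.1 -0.7] w 85.5
rv(tool) [-0.799 -0.897  0.416] dp tool now [ 177.7 -132.4   -3.8] dp in target axes [  17.1  -82.6 -205. ]
```

Request:
arm_command(
  commands=[
    {"twist": [-0.08, -0.09, 0.042], "dp": [0, 0, 0], "claw": -1},
    {"twist": [-0.08, -0.09, 0.042], "dp": [0, 0, 0], "claw": -1},
    {"twist": [-0.08, -0.09, 0.042], "dp": [0, 0, 0], "claw": -1},
    {"twist": [-0.08, -0.09, 0.042], "dp": [0, 0, 0], "claw": -1},
    {"twist": [-0.08, -0.09, 0.042], "dp": [0, 0, 0], "claw": -1},
    {"twist": [-0.08, -0.09, 0.042], "dp": [0, 0, 0], "claw": -1},
    {"twist": [-0.08, -0.09, 0.042], "dp": [0, 0, 0], "claw": -1},
    {"twist": [-0.08, -0.09, 0.042], "dp": [0, 0, 0], "claw": -1},
    {"twist": [-0.08, -0.09, 0.042], "dp": [0, 0, 0], "claw": -1},
    {"twist": [-0.08, -0.09, 0.042], "dp": [0, 0, 0], "claw": -1},
    {"twist": [0, 0, 0], "dp": [0, 0, 0], "claw": -1},
  ],
)

```text
time_s: 3.35
ee_pos: [401.1, -192.7, 324.2]
tool_rot: [-0.133, 0.618, 0.509]
force: [0.6, 0.3, 0.1]
grip_width: 85.5
```

```bash
python3 - <<'E'
from mv import *
Rt=grasp_ori(np.radians(35),.5,1)
g=np.array([444,-241,27]); pt=g-48*Rt[:,0]
plan(pt-90*Rt[:,0]+[0,0,20],Rt)
plan(pt,Rt)
E
```

```text
t 3.35 q [ 1.45  0.87 -1.26  2.25  0.38  0.    2.28] pos [ 401.1 -192.7  324.2] F [0.6 0.3 0.1] w 85.5
rv(tool) [-0.015 -0.014 -0.031] dp tool now [  33.8  -67.2 -217.4] dp in target axes [  32.8  -63.  -218.8]
t 3.35 q [ 1.45  0.87 -1.26  2.25  0.38  0.    2.28] pos [ 401.1 -192.7  324.2] F [0.6 0.3 0.1] w 85.5
rv(tool) [-0.015 -0.014 -0.031] dp tool now [ 135.4  -70.6 -232.4] dp in target axes [ 134.3  -63.  -235.2]
```

The wrist joint q6 reached its 0 limit, because tilting outward this close to the base needs the forearm roll (q5) flipped. I'll fit a simple kinematic model from the logged states so I can plan that properly.

```bash
cat > kin.py <<'E'
import numpy as np, itertools
from scipy.spatial.transform import Rotation as Rn
from scipy.optimize import least_squares
def rz(a):return Rn.from_euler('z',a).as_matrix()
def ry(a):return Rn.from_euler('y',a).as_matrix()
def fk(q,S,L):
    d1,L1,a1,L2,a2,a6,Lt=L
    R=rz(S[0]*q[0]); p=np.array([0,0,d1.item() if hasattr(d1,'item') else d1])
    R=R@ry(S[1]*q[1])@rz(S[2]*q[2]); p=p+R@[a1,0,L1]
    R=R@ry(S[3]*q[3])@rz(S[4]*q[4]); p=p+R@[a2,0,L2]
    R=R@ry(S[5]*q[5])@rz(S[6]*q[6]); p=p+R@[a6,0,Lt]
    return p,R
E
cat > data.py <<'E'
import numpy as np
D=[([-1.24267605,0.70708277,-0.02759902,1.48500131,0.02201829,0.95088983,-0.07550914],[207.775,535.95,303.44],[0.28932762,1.55138821,-0.29101546])]
E
python3 - <<'E'
from mv import *
from kin import *
from data import D
p,R,s=cur()
D.append((list(s['joint_positions']),list(p),list(s['tool_rot'])))
open('data.py','w').write('import numpy as np\nD='+repr([tuple(list(map(float,x)) for x in d) for d in D])+'\n')
for S in itertools.product([-1,1],repeat=7):
    Ms=[fk(np.array(q),S,[0]*7)[1].T@Rn.from_rotvec(r).as_matrix() for q,p,r in D]
    d=Rn.from_matrix(Ms[0].T@Ms[1]).magnitude()
    if d<.15: print(S,round(d,4)); print(Ms[0].round(2))
E
```

```text
(-1, 1, -1, 1, -1, 1, -1) 0.0
[[-0. -1. -0.]
 [-0.  0. -1.]
 [ 1. -0. -0.]]
```

Request:
arm_command(
  commands=[
    {"twist": [0.08, 0.09, -0.042], "dp": [0, 0, 0], "claw": -1},
    {"twist": [0.08, 0.09, -0.042], "dp": [0, 0, 0], "claw": -1},
    {"twist": [0.08, 0.09, -0.042], "dp": [0, 0, 0], "claw": -1},
    {"twist": [0.08, 0.09, -0.042], "dp": [0, 0, 0], "claw": -1},
    {"twist": [0.08, 0.09, -0.042], "dp": [0, 0, 0], "claw": -1},
  ],
)

```text
time_s: 3.85
ee_pos: [401.6, -191.1, 327.5]
tool_rot: [0.067, 1.123, 0.131]
force: [-0.2, 0.2, -1.4]
grip_width: 85.2
```

```bash
cat > log.py <<'E'
from mv import *
from data import D
p,R,s=cur()
D.append((list(s['joint_positions']),list(p),list(s['tool_rot'])))
open('data.py','w').write('import numpy as np\nD='+repr([tuple(list(map(float,x)) for x in d) for d in D])+'\n')
print(s['time_s'],np.round(s['joint_positions'],2),p.round(1))
E
python3 log.py
```

```text
3.85 [ 1.02  0.5  -0.73  2.13  0.11  0.26  1.92] [ 401.6 -191.1  327.5]
```

Request:
arm_command(
  commands=[
    {"twist": [0.08, 0.09, -0.042], "dp": [0, 0, 0], "claw": -1},
    {"twist": [0.08, 0.09, -0.042], "dp": [0, 0, 0], "claw": -1},
    {"twist": [0.08, 0.09, -0.042], "dp": [0, 0, 0], "claw": -1},
    {"twist": [0.08, 0.09, -0.042], "dp": [0, 0, 0], "claw": -1},
    {"twist": [0.08, 0.09, -0.042], "dp": [0, 0, 0], "claw": -1},
    {"twist": [0, 0, 0], "dp": [0, 0, 0], "claw": -1},
  ],
)

```text
time_s: 4.45
ee_pos: [403.0, -190.0, 326.9]
tool_rot: [0.282, 1.583, -0.276]
force: [0.7, -0.8, 1.0]
grip_width: 85.5
```

```bash
python3 log.py; cat > kfit.py <<'E'
from kin import *
from data import D
S=(-1,1,-1,1,-1,1,-1)
D=D+[([.45,.51,-.17,1.97,.13,.68,1.39],[396.1,-173.1,303.9],[0.29,1.551,-.29])]
w=[1]*(len(D)-1)+[.1]
f=lambda L:np.concatenate([ww*(fk(q,S,L)[0]-p) for ww,(q,p,r) in zip(w,D)])
r=least_squares(f,[300,400,0,400,0,0,200],x_scale=100)
print(r.x.round(2)); print(r.fun.reshape(-1,3).round(1))
_,s,_=np.linalg.svd(r.jac); print(s.round(3))
E
python3 kfit.py
```

```text
4.45 [ 0.51  0.5  -0.24  1.87  0.16  0.82  1.41] [ 403.  -190.   326.9]
[316.89 577.45 -42.99 349.43  45.53  24.99 239.22]
[[-30.7  10.9   0.8]
 [  1.6  -3.7   1.9]
 [ -2.    4.9  -1.8]
 [ -0.3   0.2  -0.9]
 [ -1.1   0.2  -0.3]]
[3.893 2.811 2.042 0.774 0.392 0.239 0.181]
```

```bash
cat > kin2.py <<'E'
from kin import *
S=(-1,1,-1,1,-1,1,-1)
def fk2(q,L):
    d1,L1,L2,Lt,x2,y2,x3,y3,x4,y4,x6,y6=L
    R=rz(-q[0])@ry(q[1]); p=np.array([0,0,0.])+[0,0,d1]
    p=p+R@[x2,y2,0]
    R=R@rz(-q[2]); p=p+R@[x3,y3,L1]
    R=R@ry(q[3]); p=p+R@[x4,y4,0]
    R=R@rz(-q[4]); p=p+R@[0,0,L2]
    R=R@ry(q[5]); p=p+R@[x6,y6,0]
    R=R@rz(-q[6]); p=p+R@[0,0,Lt]
    return p,R@np.array([[0,-1,0],[0,0,-1],[1,0,0.]])
E
cat > kfit2.py <<'E'
from kin2 import *
from data import D
D=D+[([.45,.51,-.17,1.97,.13,.68,1.39],[396.1,-173.1,303.9],[0.29,1.551,-.29])]
w=[1]*(len(D)-1)+[.1]
f=lambda L:np.concatenate([ww*(fk2(q,L)[0]-p) for ww,(q,p,r) in zip(w,D)]+[.01*np.array(L[4:])])
r=least_squares(f,[300,400,400,200]+[0]*8,x_scale=100)
print(r.x.round(1)); print(r.fun[:-8].reshape(-1,3).round(1),r.cost)
np.save('L.npy',r.x)
E
python3 kfit2.py
```

```text
[ 3.130e+02  5.209e+02  2.900e+02  2.364e+02  0.000e+00 -1.000e+01
  0.000e+00 -1.080e+01 -1.000e-01 -1.080e+01  0.000e+00 -4.000e-01]
[[-0.  -0.   0. ]
 [-0.  -0.   0. ]
 [ 0.   0.  -0. ]
 [ 0.   0.   0. ]
 [-0.3 -0.2 -0.1]] 0.07968377355340721
```

The kinematic model now fits to sub-mm. Next, inverse kinematics for the pick, place and knob poses, with joint limits.

```bash
cat > ik.py <<'E'
from kin2 import *
L=np.load('L.npy')
lo=np.array([-2.71,-.32,-1.57,0,-1.46,0,-2.83]);hi=np.array([2.71,2.16,1.52,2.45,4.6,2.02,2.83])
def err(q,p,R):
    a,b=fk2(q,L); return np.r_[(a-p)/100,Rn.from_matrix(b.T@R).as_rotvec()]
def ik(p,R,n=60,seed=0):
    rng=np.random.default_rng(seed); out=[]
    for _ in range(n):
        q0=rng.uniform(lo,hi); 
        r=least_squares(err,q0,args=(p,R),bounds=(lo,hi),max_nfev=150)
        if r.cost<1e-6: out.append(r.x)
    return np.array(out)
def track(q,p,R,lam=1e-3):
    r=least_squares(lambda x:np.r_[err(x,p,R),lam*(x-q)],np.clip(q,lo+1e-6,hi-1e-6),bounds=(lo,hi)); return r.x,np.abs(err(r.x,p,R)).max()
E
cat > enum.py2 <<'E'
E
python3 - <<'E'
from ik import *
from mv import grasp_ori, ori
def show(n,p,R):
    s=ik(p,R)
    print(n,len(s)); 
    if len(s):
        m=np.minimum(s-lo,hi-s).min(1); o=np.argsort(-m)[:6]
        for i in o: print('  ',s[i].round(2),'margin',m[i].round(2))
o=np.array([605,-57,0]);yw=.222;Rd=rz(yw)
for e in(35,45):
  for sg in(1,-1):
    R=grasp_ori(np.radians(e),.5,sg); show(('pick',e,sg),np.array([444,-241,27])-48*R[:,0],R)
    R=grasp_ori(np.radians(e),yw,sg); show(('place',e,sg),o+Rd@[-134,0,27]-48*R[:,0],R)
n=np.array([-.574,0,.819]); up=np.array([.819,0,.574]); yd=np.array([0,1.,0])
for sg in(1,-1):
  for k in(0,3):
    # anticlockwise seen from outside: rotate about +n
    a=np.radians(67.5-45*k); ld=Rn.from_rotvec(n/np.linalg.norm(n)*a).apply(up)
    R=ori(Rd@-n,sg*(Rd@np.cross(n,ld))); g=o+Rd@(np.array([0,0,155])+n*(34+21)); show(('knob',k,sg),g-54*R[:,0],R)
E
```

```text
('pick', 35, 1) 23
   [ 1.27  1.35 -0.66  2.11  4.09  0.39 -0.88] margin 0.34
   [ 1.5   1.6  -1.19  2.11  2.19  0.33  1.11] margin 0.33
   [ 1.49  1.59 -1.17  2.11  2.23  0.32  1.07] margin 0.32
   [ 1.49  1.59 -1.17  2.11  2.24  0.31  1.05] margin 0.31
   [ 1.49  1.58 -1.16  2.11  2.25  0.31  1.05] margin 0.31
   [ 1.33  1.39 -0.78  2.11  3.88  0.29 -0.65] margin 0.29
('place', 35, 1) 0
('pick', 35, -1) 28
   [ 1.51  1.61 -1.21  2.11  2.14  0.35 -1.98] margin 0.34
   [ 1.51  1.61 -1.21  2.11  2.15  0.35 -1.98] margin 0.34
   [ 1.26  1.34 -0.63  2.11  4.12  0.42  2.22] margin 0.34
   [ 1.5   1.6  -1.19  2.11  2.18  0.33 -2.02] margin 0.33
   [ 1.17  1.3  -0.47  2.12  4.26  0.57  2.06] margin 0.33
   [ 1.52  1.64 -1.25  2.11  2.08  0.39 -1.91] margin 0.32
('place', 35, -1) 0
('pick', 45, 1) 20
   [ 1.39  1.47 -1.13  2.13  2.16  0.41  0.99] margin 0.32
   [ 1.39  1.46 -1.12  2.13  2.17  0.4   0.97] margin 0.32
   [ 1.37  1.43 -1.07  2.13  2.27  0.36  0.87] margin 0.32
   [ 1.17  1.24 -0.61  2.13  3.83  0.33 -0.77] margin 0.32
   [ 1.13  1.23 -0.54  2.13  3.95  0.38 -0.9 ] margin 0.32

[... 1261 characters left out ...]
2  1.88  0.74 -1.76] margin 0.33
   [ 0.76  0.94 -1.18  2.12  1.9   0.69 -1.79] margin 0.33
   [ 0.74  0.91 -1.1   2.12  1.94  0.62 -1.84] margin 0.33
   [ 0.73  0.9  -1.08  2.12  1.95  0.6  -1.86] margin 0.33
   [ 0.6   0.79 -0.78  2.12  2.19  0.38 -2.14] margin 0.33
   [ 0.59  0.79 -0.77  2.12  2.2   0.38 -2.16] margin 0.33
('knob', 3, -1) 23
   [ 0.61  0.79 -0.8   2.12  2.17  0.39  1.8 ] margin 0.33
   [ 0.56  0.77 -0.71  2.12  2.28  0.34  1.68] margin 0.33
   [ 0.55  0.76 -0.68  2.12  2.33  0.33  1.63] margin 0.33
   [ 0.78  0.98 -1.25  2.12  1.88  0.75  2.17] margin 0.32
   [-0.03  0.73  0.34  2.14  4.15  0.53 -0.3 ] margin 0.31
   [-0.05  0.73  0.37  2.14  4.17  0.55 -0.32] margin 0.31
```

```bash
python3 - <<'E'
from ik import *
from mv import grasp_ori
o=np.array([605,-57,0]);yw=.222;Rd=rz(yw)
for e in(45,50,55,60,65,70,80,90):
  row=[]
  for dy in(-.9,-.6,-.3,0,.3,.6):
    best=0
    R=grasp_ori(np.radians(e),yw+dy,1)
    s=ik(o+Rd@[-134,0,27]-48*R[:,0],R,12)
    best=np.minimum(s-lo,hi-s).min(1).max() if len(s) else -1
    row.append(round(best,2))
  print(e,row)
E
```

```text
45 [-1, -1, -1, -1, np.float64(0.05), np.float64(0.26)]
50 [-1, -1, -1, -1, np.float64(0.08), np.float64(0.25)]
55 [np.float64(0.01), -1, -1, -1, np.float64(0.11), np.float64(0.26)]
60 [np.float64(0.06), np.float64(0.0), -1, np.float64(0.04), np.float64(0.14), np.float64(0.27)]
65 [np.float64(0.12), np.float64(0.06), np.float64(0.06), np.float64(0.1), np.float64(0.18), np.float64(0.29)]
70 [np.float64(0.19), np.float64(0.15), np.float64(0.14), np.float64(0.17), np.float64(0.23), np.float64(0.19)]
80 [np.float64(0.32), np.float64(0.3), np.float64(0.3), np.float64(0.31), np.float64(0.14), np.float64(0.39)]
90 [np.float64(0.47), np.float64(0.47), np.float64(0.47), np.float64(0.47), np.float64(0.47), np.float64(0.34)]
```

The tilted placement isn't reachable that close to the base. New plan, with the tool vertical and its yaw aligned to the dispenser:
1. Pick up the dish.
2. Set it down about 65 mm in front of the drop point.
3. Push it in from the front, cradled between two half-open fingertips, with the body above the hood.

The knob poses are reachable with q5 flipped.

```bash
python3 - <<'E'
from mv import *
Rt=grasp_ori(np.pi/2,.222,1); print(Rt.round(3))
plan(np.array([444,-241,180]),Rt)
from ik import *
q=np.array(cur()[2]['joint_positions'])
for p in ([444,-241,80],[410,-102,80],[440,-95,88]):
    print(track(q,np.array(p,float),Rt))
E
```

```text
[[ 0.    -0.22   0.975]
 [ 0.     0.975  0.22 ]
 [-1.    -0.     0.   ]]
t 4.45 q [ 0.51  0.5  -0.24  1.87  0.16  0.82  1.41] pos [ 403.  -190.   326.9] F [ 0.7 -0.8  1. ] w 85.5
rv(tool) [-0.576 -0.03  -0.007] dp tool now [145.2 -33.4  60.6] dp in target axes [146.9 -58.8  28.8]
(array([ 0.5294495 ,  0.99224184, -0.17564723,  1.90985936,  0.54470073,
        0.28624947,  1.69903124]), np.float64(8.865879544752456e-07))
(array([ 0.5086596 ,  1.0372326 , -0.62411016,  2.19042187,  1.5542764 ,
        0.52731548,  0.39868312]), np.float64(7.513824922017647e-06))
(array([ 0.16418846,  0.95458395, -0.0404456 ,  2.10436352,  0.37883932,
        0.08933742,  1.55613237]), np.float64(1.5763378756096294e-06))
```

Request:
arm_command(
  commands=[
    {"twist": [-0.115, -0.006, -0.001], "dp": [0, 0, 0], "claw": -1},
    {"twist": [-0.115, -0.006, -0.001], "dp": [0, 0, 0], "claw": -1},
    {"twist": [-0.115, -0.006, -0.001], "dp": [0, 0, 0], "claw": -1},
    {"twist": [-0.115, -0.006, -0.001], "dp": [0, 0, 0], "claw": -1},
    {"twist": [-0.115, -0.006, -0.001], "dp": [0, 0, 0], "claw": -1},
    {"twist": [0, 0, 0], "dp": [37, -15, 7], "claw": -1},
    {"twist": [0, 0, 0], "dp": [37, -15, 7], "claw": -1},
    {"twist": [0, 0, 0], "dp": [37, -15, 7], "claw": -1},
    {"twist": [0, 0, 0], "dp": [36, -14, 7], "claw": -1},
    {"twist": [0, 0, 0], "dp": [0, 0, 0], "claw": -1},
    {"twist": [0, 0, 0], "dp": [0, 0, 0], "claw": -1},
  ],
)

```text
time_s: 5.55
ee_pos: [441.6, -242.4, 179.4]
tool_rot: [-0.17, 1.562, 0.177]
force: [1.0, 0.2, 0.4]
grip_width: 85.4
```

```bash
python3 - <<'E'
from mv import *
Rt=grasp_ori(np.pi/2,.222,1)
plan(np.array([444,-241,80]),Rt)
c=arm.calibration('wrist'); np.savez('wc3.npz',**c)
im=arm.get_image('wrist')[:,:,::-1].copy(); cv2.imwrite("pics/w3.png",im)
print(proj('',[444,-241,36],c))
E
```

```text
t 5.55 q [ 0.6   0.81 -0.3   1.87  0.43  0.52  1.81] pos [ 441.6 -242.4  179.4] F [1.  0.2 0.4] w 85.4
rv(tool) [-0.001  0.002 -0.004] dp tool now [99.4  0.4  2.5] dp in target axes [99.4  0.8  2.7]
[[283.33859719 218.14068346]]
```

View pics/w3.png

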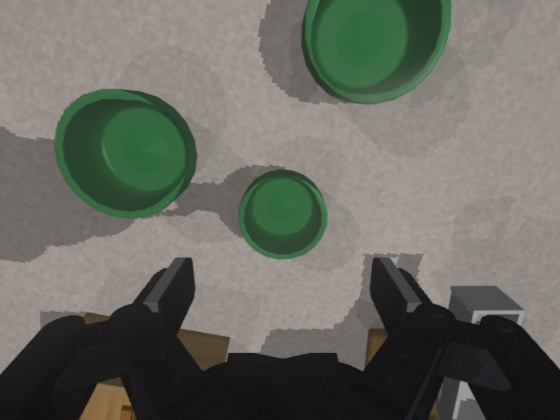

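The dish sits midway between the open fingers; its rim centre is at about (283,213) against a predicted (283,218). Refitting, plus the hood corners.

```bash
python3 - <<'E'
from dishw import *
c=dict(np.load('wc3.npz')); im=cv2.imread('pics/w3.png')
dishfit(c,im,(283,213))
print('hood', [ray('',u,79,c).round(1) for u in ((472,313),(523,311))],[ray('',u,79,c).round(1) for u in ((449,287),(498,287))],[ray('',u,50,c).round(1) for u in ((449,287),(498,287))])
E
```

```text
dish [ 445.02 -241.56    0.97] bbox [ 238  170   89   90 6215]
hood [array([ 466.5, -107.4,   79. ]), array([457.6, -74.8,  79. ])] [array([ 451.1, -130. ,   79. ]), array([444.2, -99. ,  79. ])] [array([ 465.6, -107.8,   50. ]), array([457.4, -71.5,  50. ])]
```

Request:
arm_command(
  commands=[
    {"twist": [0, 0, 0], "dp": [30, 0, 1], "claw": -1},
    {"twist": [0, 0, 0], "dp": [30, 0, 1], "claw": -1},
    {"twist": [0, 0, 0], "dp": [25, 0, 1], "claw": -1},
    {"twist": [0, 0, 0], "dp": [14, 0, 0], "claw": -1},
    {"twist": [0, 0, 0], "dp": [0, 0, 0], "claw": -1},
    {"twist": [0, 0, 0], "dp": [0, 0, 0], "claw": 0.5},
    {"twist": [0, 0, 0], "dp": [0, 0, 0], "claw": 0.5},
    {"twist": [0, 0, 0], "dp": [0, 0, 0], "claw": 0.5},
    {"twist": [0, 0, 0], "dp": [0, 0, 0], "claw": 0.5},
    {"twist": [0, 0, 0], "dp": [0, 0, 0], "claw": 0.5},
  ],
  force=30,
)

```text
time_s: 6.6
ee_pos: [445.0, -242.1, 81.2]
tool_rot: [-0.171, 1.562, 0.176]
force: [-1.1, 1.6, 14.6]
grip_width: 66.6
```

```bash
python3 - <<'E'
from mv import *
Rt=grasp_ori(np.pi/2,.222,1)
plan(np.array([444,-241,80]),Rt)
im=arm.get_image('wrist')[:,:,::-1].copy(); cv2.imwrite("pics/w4.png",im)
E
```

```text
t 6.6 q [ 0.53  0.99 -0.17  1.9   0.51  0.29  1.74] pos [ 445.  -242.1   81.2] F [-1.1  1.6 14.6] w 66.6
rv(tool) [-0.001  0.002 -0.003] dp tool now [ 1.2  1.3 -0.7] dp in target axes [ 1.2  1.3 -0.7]
```

View pics/w4.png

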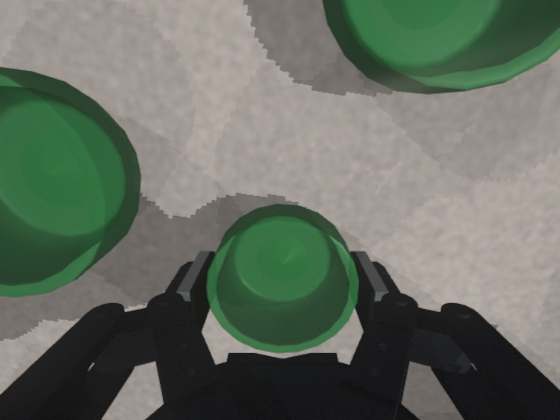

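The dish is gripped at 66.6 mm, centred between the pads. Lifting it.

Request:
arm_command(
  commands=[
    {"twist": [0, 0, 0], "dp": [-10, 0, 0], "claw": 0.5},
    {"twist": [0, 0, 0], "dp": [-15, 0, 0], "claw": 0.5},
    {"twist": [0, 0, 0], "dp": [-15, 0, 0], "claw": 0.5},
    {"twist": [0, 0, 0], "dp": [0, 24, 0], "claw": 0.5},
    {"twist": [0, 0, 0], "dp": [0, 24, 0], "claw": 0.5},
    {"twist": [0, 0, 0], "dp": [0, 24, 0], "claw": 0.5},
    {"twist": [0, 0, 0], "dp": [0, 24, 0], "claw": 0.5},
    {"twist": [0, 0, 0], "dp": [0, 24, 0], "claw": 0.5},
    {"twist": [0, 0, 0], "dp": [0, 24, 0], "claw": 0.5},
    {"twist": [0, 0, 0], "dp": [0, 0, 0], "claw": 0.5},
    {"twist": [0, 0, 0], "dp": [0, 0, 0], "claw": 0.5},
  ],
)

```text
time_s: 7.75
ee_pos: [413.3, -101.7, 120.7]
tool_rot: [-0.171, 1.563, 0.177]
force: [-0.3, -0.8, -2.7]
grip_width: 66.3
```

```bash
python3 - <<'E'
from mv import *
Rt=grasp_ori(np.pi/2,.222,1)
plan(np.array([411.5,-101,80]),Rt)
c=arm.calibration('wrist')
im=arm.get_image('wrist')[:,:,::-1].copy(); cv2.imwrite("pics/w5.png",im);np.savez('wc5.npz',**c)
E
```

```text
t 7.75 q [ 0.2   0.88 -0.06  2.18  0.43  0.1   1.53] pos [ 413.3 -101.7  120.7] F [-0.3 -0.8 -2.7] w 66.3
rv(tool) [-0.     0.001 -0.004] dp tool now [40.7  1.  -1.6] dp in target axes [40.7  1.1 -1.5]
```

View pics/w5.png

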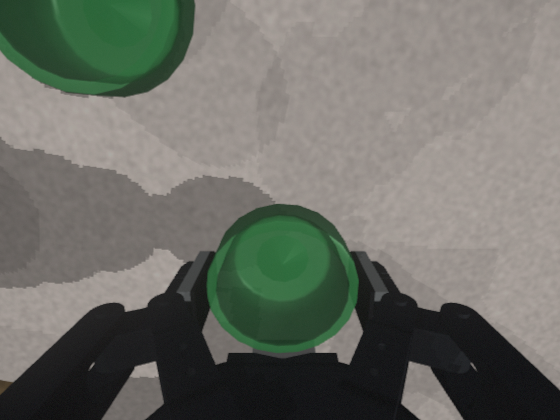

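The dish is held level in the same relative place, with -2.7 N on the wrist (its weight). Lowering gently.

Request:
arm_command(
  commands=[
    {"twist": [0, 0, 0], "dp": [12, 0, 0], "claw": 0.5},
    {"twist": [0, 0, 0], "dp": [12, 0, 0], "claw": 0.5},
    {"twist": [0, 0, 0], "dp": [10, 0, 0], "claw": 0.5},
    {"twist": [0, 0, 0], "dp": [4, 0, 0], "claw": 0.5},
    {"twist": [0, 0, 0], "dp": [0, 0, 0], "claw": 0.5},
  ],
)

```text
time_s: 8.3
ee_pos: [415.0, -102.3, 82.9]
tool_rot: [-0.169, 1.567, 0.177]
force: [0.0, -0.4, -2.1]
grip_width: 66.8
```

```bash
python3 - <<'E'
from mv import *
Rt=grasp_ori(np.pi/2,.222,1)
plan(np.array([411.5,-101,80]),Rt)
E
```

```text
t 8.3 q [ 0.17  0.97 -0.01  2.18  0.44  0.    1.52] pos [ 415.  -102.3   82.9] F [ 0.  -0.4 -2.1] w 66.8
rv(tool) [-0.002 -0.003 -0.006] dp tool now [ 3.   2.1 -3.2] dp in target axes [ 2.9  2.1 -3.2]
```

Request:
arm_command(
  commands=[
    {"twist": [0, 0, 0], "dp": [1.5, 0, 0], "claw": 0.5},
    {"twist": [0, 0, 0], "dp": [0, 0, 0], "claw": 0.5},
    {"twist": [0, 0, 0], "dp": [0, 0, 0], "claw": -1},
    {"twist": [0, 0, 0], "dp": [0, 0, 0], "claw": -1},
    {"twist": [0, 0, 0], "dp": [0, 0, 0], "claw": -1},
    {"twist": [0, 0, 0], "dp": [0, 0, 0], "claw": -1},
    {"twist": [0, 0, 0], "dp": [-15, 0, 0], "claw": -1},
    {"twist": [0, 0, 0], "dp": [-30, 0, 0], "claw": -1},
    {"twist": [0, 0, 0], "dp": [-30, 0, 0], "claw": -1},
    {"twist": [0, 0, 0], "dp": [0, 0, 0], "claw": -1},
    {"twist": [0, 0, 0], "dp": [0, 0, 0], "claw": -1},
  ],
)

```text
time_s: 9.4
ee_pos: [415.8, -102.7, 157.2]
tool_rot: [-0.169, 1.567, 0.178]
force: [-0.5, 0.4, 0.3]
grip_width: 85.3
```

```bash
python3 - <<'E'
from dishw import *
Rt=grasp_ori(np.pi/2,.222,1)
plan(np.array([411.5,-101,80]),Rt)
c=arm.calibration('wrist');np.savez('wc6.npz',**c)
im=arm.get_image('wrist')[:,:,::-1].copy(); cv2.imwrite("pics/w6.png",im)
dishfit(c,im,(283,220))
E
```

```text
t 9.4 q [ 0.25  0.79 -0.14  2.15  0.42  0.23  1.53] pos [ 415.8 -102.7  157.2] F [-0.5  0.4  0.3] w 85.3
rv(tool) [-0.001 -0.002 -0.006] dp tool now [77.2  2.1 -3.6] dp in target axes [77.2  2.6 -3.8]
dish [ 415.28 -102.6     0.97] bbox [ 233  172   99   98 7559]
```

View pics/w6.png

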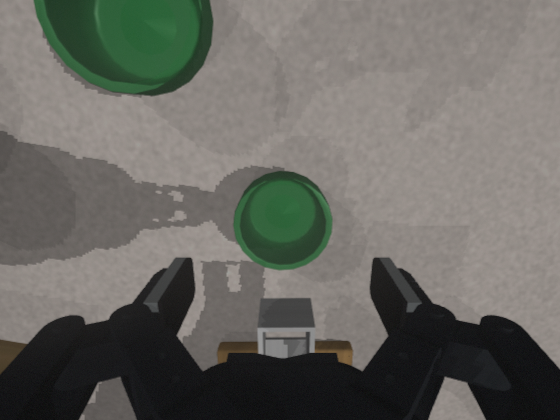

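```bash
python3 - <<'E'
from h import *
c=dict(np.load('wc6.npz')); im=cv2.imread('pics/w6.png')
cv2.imwrite('pics/c6.png',cv2.resize(im[285:375,200:370],None,fx=4,fy=4,interpolation=cv2.INTER_CUBIC))
for u,z in(((258,299),50),((312.5,299),50),((258.5,328),79),((314,328),79)): print(u,z,ray('',u,z,c).round(1))
E
```

```text
(258, 299) 50 [ 465.2 -108.5   50. ]
(312.5, 299) 50 [457.2 -72.4  50. ]
(258.5, 328) 79 [ 464.1 -106.3   79. ]
(314, 328) 79 [457.1 -74.5  79. ]
```

View pics/c6.png

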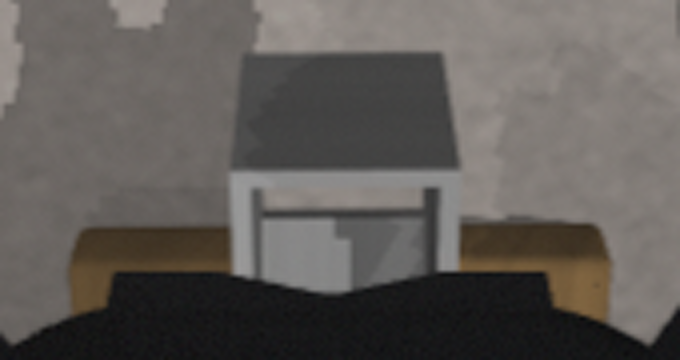

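The dish stands at (415,-103). Hood front centre is at about (461,-90), so the drop is at about (475.5,-87), 62 mm ahead along tool z. A cradle push would need the TCP inside the reach limit. Instead I regrip higher (TCP z ≈ 89, body 10 mm above the hood top) and carry the dish straight in, just off the shelf.

Request:
arm_command(
  commands=[
    {"twist": [0, 0, 0], "dp": [30, 0, 0], "claw": -1},
    {"twist": [0, 0, 0], "dp": [28, 0, 0], "claw": -1},
    {"twist": [0, 0, 0], "dp": [10, 0, 0], "claw": -1},
    {"twist": [0, 0, 0], "dp": [0, 0, 0], "claw": -1},
    {"twist": [0, 0, 0], "dp": [0, 0, 0], "claw": 0.5},
    {"twist": [0, 0, 0], "dp": [0, 0, 0], "claw": 0.5},
    {"twist": [0, 0, 0], "dp": [0, 0, 0], "claw": 0.5},
    {"twist": [0, 0, 0], "dp": [0, 0, 0], "claw": 0.5},
    {"twist": [0, 0, 0], "dp": [0, 0, 0], "claw": 0.5},
    {"twist": [0, 0, 0], "dp": [0, 0, 0], "claw": 0.5},
  ],
  force=40,
)

```text
time_s: 10.45
ee_pos: [415.4, -102.2, 90.1]
tool_rot: [-0.169, 1.567, 0.178]
force: [-1.6, 2.6, 7.5]
grip_width: 65.7
```

Request:
arm_command(
  commands=[
    {"twist": [0, 0, 0], "dp": [-2, 0, 0], "claw": 0.5},
    {"twist": [0, 0, 0], "dp": [-2, 0, 0], "claw": 0.5},
    {"twist": [0, 0, 0], "dp": [0, 0, 0], "claw": 0.5},
  ],
)

```text
time_s: 10.75
ee_pos: [415.5, -102.3, 93.5]
tool_rot: [-0.169, 1.567, 0.178]
force: [0.6, -0.4, -2.0]
grip_width: 65.3
```

```bash
python3 - <<'E'
from mv import *
Rt=grasp_ori(np.pi/2,.222,1)
plan(np.array([475.5,-87,90]),Rt)
im=arm.get_image('wrist')[:,:,::-1].copy(); cv2.imwrite("pics/w7.png",im)
E
```

```text
t 10.75 q [ 0.18  0.94 -0.02  2.18  0.46  0.03  1.5 ] pos [ 415.5 -102.3   93.5] F [ 0.6 -0.4 -2. ] w 65.3
rv(tool) [-0.001 -0.003 -0.006] dp tool now [ 3.3  1.8 61.9] dp in target axes [ 3.5  1.7 61.9]
```

View pics/w7.png

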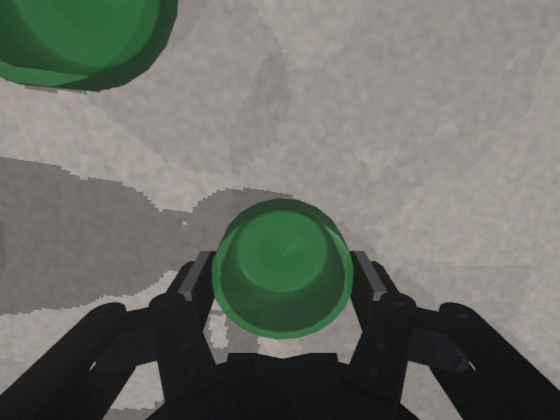

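The dish is held and lifted about 3 mm (-2 N on the wrist). Carrying it forward under the hood.

Request:
arm_command(
  commands=[
    {"twist": [0, 0, 0], "dp": [0, 0.5, 10], "claw": 0.5},
    {"twist": [0, 0, 0], "dp": [0, 0.5, 10], "claw": 0.5},
    {"twist": [0, 0, 0], "dp": [0, 0.5, 10], "claw": 0.5},
    {"twist": [0, 0, 0], "dp": [0, 0, 10], "claw": 0.5},
    {"twist": [0, 0, 0], "dp": [0, 0, 0], "claw": 0.5},
  ],
)

```text
time_s: 11.3
ee_pos: [454.8, -91.7, 92.8]
tool_rot: [-0.169, 1.567, 0.178]
force: [-0.2, 0.4, -1.7]
grip_width: 65.4
```

```bash
python3 - <<'E'
from mv import *
Rt=grasp_ori(np.pi/2,.222,1)
plan(np.array([475.5,-87,90]),Rt)
im=arm.get_image('side')[:,:,::-1].copy()
a=im[130:265,205:385]; cv2.imwrite("pics/s7.png",cv2.resize(a,None,fx=4,fy=4,interpolation=cv2.INTER_CUBIC))
E
```

```text
t 11.3 q [ 0.18  0.95 -0.09  2.05  0.43  0.16  1.49] pos [454.8 -91.7  92.8] F [-0.2  0.4 -1.7] w 65.4
rv(tool) [-0.001 -0.002 -0.006] dp tool now [ 2.7 -0.  21.3] dp in target axes [ 2.8  0.  21.2]
```

View pics/s7.png

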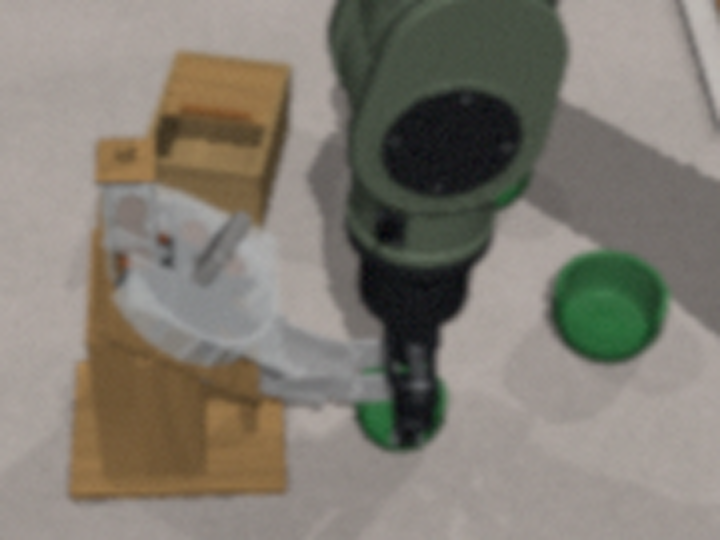

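The dish's far edge is under the hood, with no contact forces, and the wrist is about 45 mm clear of the cover. Continuing in small steps.

Request:
arm_command(
  commands=[
    {"twist": [0, 0, 0], "dp": [0, 0, 5], "claw": 0.5},
    {"twist": [0, 0, 0], "dp": [0, 0, 5], "claw": 0.5},
    {"twist": [0, 0, 0], "dp": [0, 0, 5], "claw": 0.5},
    {"twist": [0, 0, 0], "dp": [0, 0, 0], "claw": 0.5},
  ],
)

```text
time_s: 11.75
ee_pos: [469.2, -88.5, 92.7]
tool_rot: [-0.169, 1.567, 0.178]
force: [-0.5, -0.3, -1.3]
grip_width: 65.6
```

Request:
arm_command(
  commands=[
    {"twist": [0, 0, 0], "dp": [0, 0, 4], "claw": 0.5},
    {"twist": [0, 0, 0], "dp": [2, 0, 0], "claw": 0.5},
    {"twist": [0, 0, 0], "dp": [0, 0, 0], "claw": 0.5},
  ],
)

```text
time_s: 12.05
ee_pos: [472.4, -87.8, 90.4]
tool_rot: [-0.169, 1.568, 0.178]
force: [-0.5, 0.1, -2.0]
grip_width: 65.9
```

```bash
python3 - <<'E'
from mv import *
Rt=grasp_ori(np.pi/2,.222,1)
plan(np.array([475.5,-87,90]),Rt)
im=arm.get_image('side')[:,:,::-1].copy()
a=im[130:265,205:385]; cv2.imwrite("pics/s8.png",cv2.resize(a,None,fx=4,fy=4,interpolation=cv2.INTER_CUBIC))
E
```

```text
t 12.05 q [ 0.18  0.96 -0.11  1.99  0.42  0.22  1.49] pos [472.4 -87.8  90.4] F [-0.5  0.1 -2. ] w 65.9
rv(tool) [-0.001 -0.004 -0.006] dp tool now [0.4 0.1 3.2] dp in target axes [0.4 0.1 3.2]
```

View pics/s8.png

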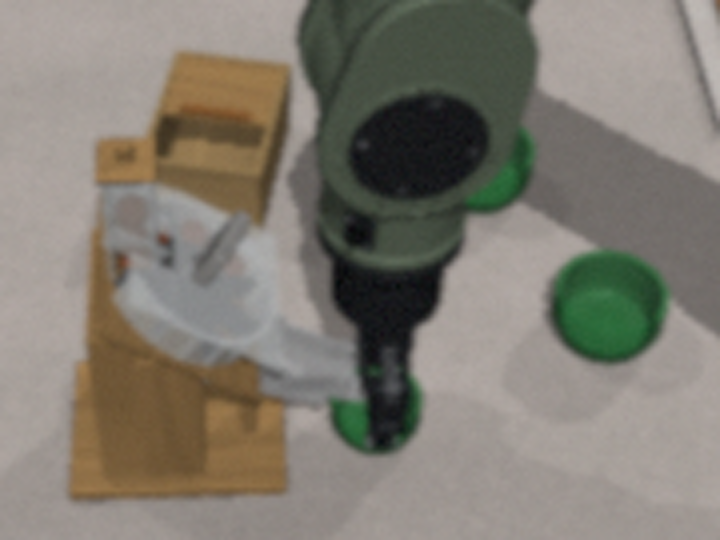

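Request:
arm_command(
  commands=[
    {"twist": [0, 0, 0], "dp": [0, 0, 3], "claw": 0.5},
    {"twist": [0, 0, 0], "dp": [0.5, 0, 0], "claw": 0.5},
    {"twist": [0, 0, 0], "dp": [0, 0, 0], "claw": -1},
    {"twist": [0, 0, 0], "dp": [0, 0, 0], "claw": -1},
    {"twist": [0, 0, 0], "dp": [0, 0, 0], "claw": -1},
    {"twist": [0, 0, 0], "dp": [0, 0, 0], "claw": -1},
    {"twist": [0, 0, 0], "dp": [0, 0, 0], "claw": -1},
  ],
)

```text
time_s: 12.8
ee_pos: [475.4, -87.1, 90.2]
tool_rot: [-0.169, 1.568, 0.178]
force: [1.1, 0.6, -0.5]
grip_width: 85.2
```

```bash
python3 - <<'E'
from mv import *
Rt=grasp_ori(np.pi/2,.222,1)
plan(np.array([475.5,-87,90]),Rt)
E
```

```text
t 12.8 q [ 0.18  0.96 -0.12  1.98  0.42  0.23  1.49] pos [475.4 -87.1  90.2] F [ 1.1  0.6 -0.5] w 85.2
rv(tool) [-0.001 -0.004 -0.006] dp tool now [0.2 0.1 0.1] dp in target axes [0.2 0.1 0.1]
```

Request:
arm_command(
  commands=[
    {"twist": [0, 0, 0], "dp": [-12, 0, 0], "claw": -1},
    {"twist": [0, 0, 0], "dp": [-20, 0, 0], "claw": -1},
    {"twist": [0, 0, 0], "dp": [-30, 0, 0], "claw": -1},
    {"twist": [0, 0, 0], "dp": [-30, 0, -15], "claw": -1},
    {"twist": [0, 0, 0], "dp": [-35, 0, -20], "claw": -1},
    {"twist": [0, 0, 0], "dp": [-35, 0, -20], "claw": -1},
    {"twist": [0, 0, 0], "dp": [0, 0, 0], "claw": -1},
    {"twist": [0, 0, 0], "dp": [0, 0, 0], "claw": -1},
  ],
)

```text
time_s: 13.6
ee_pos: [422.6, -100.2, 253.4]
tool_rot: [-0.169, 1.566, 0.177]
force: [0.2, 0.4, -0.5]
grip_width: 86.1
```

```bash
python3 - <<'E'
from mv import *
Rt=grasp_ori(np.pi/2,.222,1)
plan(np.array([475.5,-87,90]),Rt)
c=arm.calibration('wrist');np.savez('wc9.npz',**c)
im=arm.get_image('wrist')[:,:,::-1].copy(); cv2.imwrite("pics/w9.png",im)
im=arm.get_image('side')[:,:,::-1].copy()
cv2.imwrite("pics/side9.png",im)
a=im[130:265,205:385]; cv2.imwrite("pics/s9.png",cv2.resize(a,None,fx=4,fy=4,interpolation=cv2.INTER_CUBIC))
E
```

```text
t 13.6 q [ 0.34  0.61 -0.31  2.03  0.33  0.55  1.6 ] pos [ 422.6 -100.2  253.4] F [ 0.2  0.4 -0.5] w 86.1
rv(tool) [-0.001 -0.002 -0.005] dp tool now [163.3   0.5  54.8] dp in target axes [163.4   1.3  54.5]
```

View pics/w9.png

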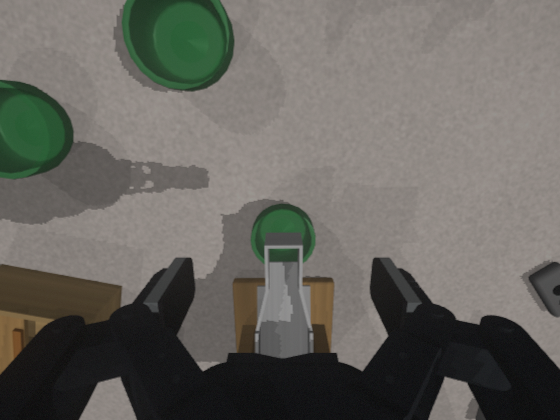

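View pics/s9.png

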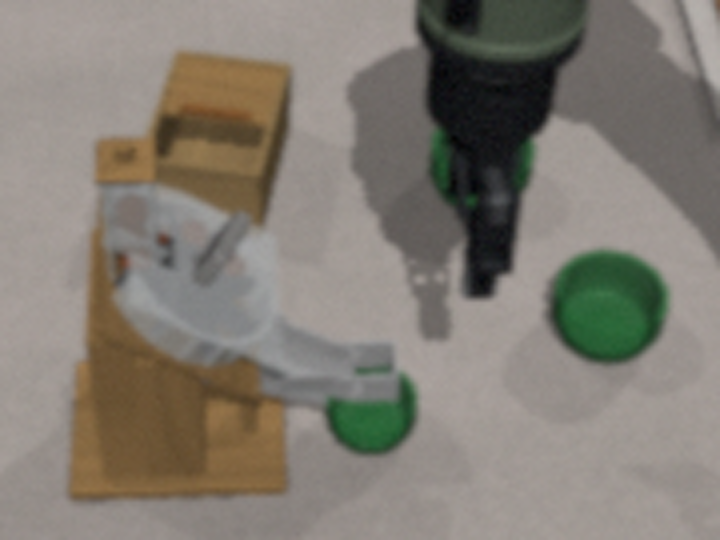

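```bash
python3 - <<'E'
from h import *
c=dict(np.load('wc9.npz'))
f=ray('',(283,204),36,c); z=np.array([.975,.22,0])
print('dish ctr',f+z*34, [ray('',u,36,c).round(1) for u in((250.5,238),(316,238))])
hb=[ray('',u,50,c) for u in((265.5,233.5),(301,233.5))]; ht=[ray('',u,79,c) for u in((264.5,246.5),(302,246.5))]
for h in(hb,ht): print(np.round(h,1),'drop',(np.mean(h,0)+z*15).round(1))
n='side'; im=cv2.imread('pics/side9.png')
D=lambda x,y:(205+x/4,130+y/4)
print('side rim L/R', ray(n,D(328,408),36),ray(n,D(416,408),36), 'hood', ray(n,D(393,358),79),ray(n,D(398,400),79))
E
```

```text
dish ctr [469.77064241 -88.27527943  36.        ] [array([ 479.7, -120.2,   36. ]), array([465. , -54.5,  36. ])]
[[ 465.4 -106.8   50. ]
 [ 457.9  -73.1   50. ]] drop [476.3 -86.7  50. ]
[[ 465.2 -106.4   79. ]
 [ 458.   -74.1   79. ]] drop [476.3 -86.9  79. ]
side rim L/R [501.7926788  -67.32658776  36.        ] [439.59745736 -79.1743581   36.        ] hood [460.06276348 -86.69052175  79.        ] [451.72080423 -50.39122819  79.        ]
```

The dish is released at about (471,-88), roughly 5 mm from the drop estimate of (476,-87), upright and centred under the hood. Now planning the knob approach, including the q5 flip.

```bash
cat > knob.py <<'E'
from ik import *
from mv import ori, cur, arm
o=np.array([606.3,-57.2,0]);yw=.222;Rd=rz(yw)
n=np.array([-np.sin(np.radians(35)),0,np.cos(np.radians(35))]); up=np.array([n[2],0,-n[0]])
def kp(k,h=21,off=0,sg=1):
    a=np.radians(67.5-45*k); ld=Rn.from_rotvec(n*a).apply(up)
    R=ori(Rd@-n,sg*(Rd@np.cross(n,ld))); g=o+Rd@(np.array([0,0,155])+n*(34+h+off)); return g-54*R[:,0],R
E
python3 - <<'E'
from knob import *
q=np.array(cur()[2]['joint_positions']); print(q.round(2))
p,R=kp(0,off=70); print(p)
s=ik(p,R,80); d=np.linalg.norm(s-q,axis=1); i=np.argsort(d)[:5]
for j in i: print(s[j].round(2),d[j].round(2))
qt=s[i[0]]
# pinv-sim: straight pose interpolation
def jac(q):
    a,b=fk2(q,L);J=np.zeros((6,7))
    for k in range(7):
        dq=q.copy();dq[k]+=1e-5;a2,b2=fk2(dq,L);J[:3,k]=(a2-a)/1e-5/300;J[3:,k]=Rn.from_matrix(b2@b.T).as_rotvec()/1e-5
    return J
p0,R0=fk2(q,L); rv=Rn.from_matrix(R0.T@R).as_rotvec(); print('rv',rv.round(2),'dp',(p-p0).round(0))
x=q.copy()
for t in np.linspace(0,1,81)[1:]:
    pt=p0+t*(p-p0);Rt=R0@Rn.from_rotvec(rv*t).as_matrix()
    for _ in range(3):
        a,b=fk2(x,L);e=np.r_[(pt-a)/300,Rn.from_matrix(Rt@b.T).as_rotvec()]
        J=jac(x); x=np.clip(x+J.T@np.linalg.solve(J@J.T+1e-4*np.eye(6),e),lo,hi)
    if round(t*80)%8==0: print(round(t,2),x.round(2),np.abs(e).max().round(3))
E
```

```text
[ 0.34  0.61 -0.31  2.03  0.33  0.55  1.6 ]
[506.14944287 -79.80602134 301.62821593]
[ 0.78  0.7  -1.02  2.16  1.8   0.42  1.36] 1.73
[ 0.83  0.76 -1.16  2.16  1.75  0.53  1.43] 1.74
[ 0.87  0.81 -1.28  2.16  1.71  0.65  1.47] 1.8
[ 0.88  0.83 -1.3   2.16  1.7   0.67  1.48] 1.81
[ 0.63  0.61 -0.72  2.16  2.09  0.22  1.06] 1.94
rv [-1.14 -0.54 -0.37] dp [83. 20. 50.]
0.1 [ 0.33  0.59 -0.31  2.05  0.39  0.49  1.64] 0.0
0.2 [ 0.32  0.58 -0.31  2.07  0.46  0.43  1.69] 0.0
0.3 [ 0.32  0.57 -0.3   2.09  0.53  0.36  1.73] 0.0
0.4 [ 0.31  0.55 -0.29  2.11  0.6   0.29  1.77] 0.0
0.5 [ 0.3   0.54 -0.27  2.13  0.68  0.21  1.81] 0.0
0.6 [ 0.29  0.54 -0.24  2.14  0.75  0.13  1.86] 0.0
0.7 [ 0.27  0.53 -0.19  2.16  0.83  0.04  1.91] 0.0
0.8 [ 0.25  0.53 -0.14  2.17  0.89  0.    1.97] 0.044
0.9 [ 0.25  0.53 -0.1   2.17  0.96  0.    2.04] 0.106
1.0 [ 0.25  0.53 -0.08  2.17  1.02  0.    2.11] 0.156
```

```bash
cat > flip.py <<'E'
from knob import *
def jac(q):
    a,b=fk2(q,L);J=np.zeros((6,7))
    for k in range(7):
        dq=q.copy();dq[k]+=1e-5;a2,b2=fk2(dq,L);J[:3,k]=(a2-a)/1e-5/300;J[3:,k]=Rn.from_matrix(b2@b.T).as_rotvec()/1e-5
    return J
def sim(x,poses,pr=None):
    for i,(pt,Rt) in enumerate(poses):
        for _ in range(3):
            a,b=fk2(x,L);e=np.r_[(pt-a)/300,Rn.from_matrix(Rt@b.T).as_rotvec()]
            J=jac(x); x=np.clip(x+J.T@np.linalg.solve(J@J.T+1e-4*np.eye(6),e),lo,hi)
        if pr and i%pr==pr-1: print(i,x.round(2),np.abs(e).max().round(3),(pt+73*Rt[:,0]).round(0))
    return x
def rows(poses,p0,R0):
    out=[]
    for p,R in poses:
        tw=Rn.from_matrix(R0.T@R).as_rotvec(); dp=R0.T@(p-p0); out.append((tw.round(3),dp.round(1))); p0,R0=p,R
    return out
E
python3 - <<'E'
from flip import *
q=np.array(cur()[2]['joint_positions'])
p,R=kp(0,off=70)
for qt in ([.78,.7,-1.02,2.16,1.8,.42,1.36],[.88,.83,-1.3,2.16,1.7,.67,1.48]):
    qt,_=track(np.array(qt),p,R)
    P=[fk2(q+t*(qt-q),L) for t in np.linspace(0,1,17)[1:]]
    x=sim(q,P,4); print('end',x.round(2),'want',qt.round(2))
    for tw,dp in rows(P,*fk2(q,L)): print(tw,dp)
E
```

```text
3 [ 0.34  0.61 -0.3   2.07  0.51  0.45  1.74] 0.0 [ 441. -117.  175.]
7 [ 0.35  0.6  -0.29  2.1   0.69  0.29  1.86] 0.0 [ 474. -119.  181.]
11 [ 0.32  0.58 -0.22  2.14  0.88  0.06  1.96] 0.0 [ 513. -102.  203.]
15 [ 0.25  0.53 -0.07  2.17  1.03  0.    2.1 ] 0.154 [547. -71. 242.]
end [ 0.25  0.53 -0.07  2.17  1.03  0.    2.1 ] want [ 0.78  0.7  -1.02  2.16  1.8   0.42  1.36]
[-0.075 -0.01  -0.021] [ 1.9 -4.7  0.6]
[-0.075 -0.014 -0.021] [ 1.5 -4.3  1.3]
[-0.074 -0.017 -0.021] [ 1.1 -4.1  2.1]
[-0.074 -0.021 -0.021] [ 0.7 -3.9  2.8]
[-0.074 -0.024 -0.022] [ 0.3 -3.8  3.5]
[-0.073 -0.027 -0.022] [-0.2 -3.8  4.2]
[-0.073 -0.03  -0.023] [-0.6 -3.8  4.9]
[-0.072 -0.033 -0.025] [-1.1 -3.9  5.5]
[-0.071 -0.035 -0.026] [-1.6 -4.1  6.1]
[-0.07  -0.037 -0.027] [-2.  -4.3  6.7]
[-0.069 -0.039 -0.029] [-2.5 -4.5  7.2]
[-0.069 -0.041 -0.031] [-3.  -4.9  7.7]
[-0.068 -0.042 -0.033] [-3.5 -5.3  8.2]
[-0.067 -0.043 -0.035] [-4.  -5.7  8.6]
[-0.067 -0.043 -0.037] [-4.5 -6.2  8.9]
[-0.067 -0.043 -0.039] [-4.9 -6.7  9.2]
3 [ 0.36  0.64 -0.35  2.07  0.48  0.5   1.78] 0.0 [ 424. -103.  165.]
7 [ 0.38  0.
[... 241 characters left out ...]
3] want [ 0.88  0.83 -1.3   2.16  1.7   0.67  1.48]
[-0.085  0.006 -0.006] [ 4.6 -0.  -1.6]
[-0.084  0.    -0.007] [ 3.9 -0.2 -0.6]
[-0.084 -0.005 -0.008] [ 3.2 -0.5  0.5]
[-0.083 -0.01  -0.011] [ 2.5 -1.   1.5]
[-0.081 -0.015 -0.013] [ 1.7 -1.5  2.4]
[-0.08  -0.02  -0.017] [ 0.9 -2.1  3.3]
[-0.078 -0.025 -0.02 ] [ 0.1 -2.8  4.2]
[-0.076 -0.029 -0.024] [-0.7 -3.6  4.9]
[-0.073 -0.032 -0.029] [-1.6 -4.5  5.6]
[-0.071 -0.035 -0.033] [-2.4 -5.5  6.1]
[-0.068 -0.038 -0.038] [-3.4 -6.5  6.6]
[-0.065 -0.04  -0.044] [-4.3 -7.7  7. ]
[-0.063 -0.041 -0.049] [-5.2 -8.9  7.2]
[-0.06  -0.042 -0.054] [ -6.2 -10.3   7.4]
[-0.057 -0.042 -0.06 ] [ -7.2 -11.6   7.4]
[-0.054 -0.041 -0.065] [ -8.1 -13.1   7.4]
```

```bash
python3 - <<'E'
from flip import *
q=np.array(cur()[2]['joint_positions'])
p0,R0=fk2(q,L)
pk,Rk=kp(0,off=70)
from scipy.spatial.transform import Slerp
def interp(pa,Ra,pb,Rb,n):
    rv=Rn.from_matrix(Ra.T@Rb).as_rotvec(); return [(pa+t*(pb-pa),Ra@Rn.from_rotvec(rv*t).as_matrix()) for t in np.linspace(0,1,n+1)[1:]]
for side in(-1,1):
  for a in(.6,.9):
   for lift in(0,60):
    R1=R0@Rn.from_rotvec([0,0,side*a]).as_matrix()
    p1=p0+[20,-side*-60*1.0,lift]
    P=interp(p0,R0,p1,R1,16); x=sim(q,P); print(side,a,lift,'tilt',x.round(2))
    # second: yaw tilt direction: slerp to knob
    x2=sim(x,interp(p1,R1,pk,Rk,24)); e=err(x2,pk,Rk); print('   knob70',x2.round(2),np.abs(e).max().round(3))
    x3=sim(x2,interp(pk,Rk,*kp(0),10)); e=err(x3,*kp(0)); print('   knob0',x3.round(2),np.abs(e).max().round(3))
E
```

```text
-1 0.6 0 tilt [-0.33  0.75  0.6   2.16  0.92  0.21  0.99]
   knob70 [ 0.52  0.57 -0.52  2.17  2.66  0.13  0.48] 0.0
   knob0 [ 0.46  0.73 -0.51  2.12  2.67  0.25  0.49] 0.0
-1 0.6 60 tilt [-0.19  0.57  0.32  2.08  0.9   0.52  1.06]
   knob70 [ 0.53  0.58 -0.54  2.16  2.58  0.14  0.57] 0.0
   knob0 [ 0.48  0.73 -0.54  2.12  2.59  0.26  0.57] 0.0
-1 0.9 0 tilt [-0.65  1.11  1.17  2.25  0.99  0.    0.8 ]
   knob70 [ 0.38  0.55 -0.28  2.17  3.71  0.15 -0.58] 0.0
   knob0 [ 0.24  0.69 -0.13  2.13  3.65  0.28 -0.54] 0.0
-1 0.9 60 tilt [-0.54  0.76  0.77  2.19  1.29  0.38  0.57]
   knob70 [ 0.48  0.56 -0.45  2.17  3.01  0.12  0.13] 0.0
   knob0 [ 0.39  0.71 -0.39  2.12  3.    0.23  0.14] 0.0
1 0.6 0 tilt [ 0.68  0.84 -0.75  1.84 -0.06  0.81  1.91]
   knob70 [ 0.33  0.54 -0.21  2.17  0.8   0.    2.33] 0.302
   knob0 [0.16 0.67 0.01 2.14 0.78 0.   2.32] 0.598
1 0.6 60 tilt [ 0.69  0.73 -0.75  1.78 -0.13  0.96  1.91]
   knob70 [ 0.34  0.54 -0.22  2.17  0.76  0.    2.36] 0.297
   knob0 [ 0.17  0.67 -0.01  2.13  0.74  0.    2.36] 0.59
1 0.9 0 tilt [ 0.8   0.99 -0.87  1.78 -0.18  0.95  2.02]
   knob70 [ 0.34  0.54 -0.22  2.17  0.75  0.    2.38] 0.296
   knob0 [ 0.18  0.67 -0.02  2.13  0.73  0.    2.37] 0.587
1 0.9 60 tilt [ 0.8   0.89 -0.87  1.73 -0.26  1.07  2.01]
   knob70 [ 0.35  0.54 -0.24  2.17  0.72  0.    2.41] 0.293
   knob0 [ 0.19  0.67 -0.04  2.13  0.7   0.    2.4 ] 0.581
```

The detour works in simulation: tilt the tip sideways to the right first, then swing onto the knob axis. Executing the tilt, with the fingers partly closed.

Request:
arm_command(
  commands=[
    {"twist": [0, 0, 0], "dp": [-20, -20, 2], "claw": 0.3},
    {"twist": [0, 0, 0], "dp": [-20, -20, 2], "claw": 0.3},
    {"twist": [0, 0, -0.1], "dp": [-20, -22, 2], "claw": 0.3},
    {"twist": [0, 0, -0.1], "dp": [0, 0, 0], "claw": 0.3},
    {"twist": [0, 0, -0.1], "dp": [0, 0, 0], "claw": 0.3},
    {"twist": [0, 0, -0.1], "dp": [0, 0, 0], "claw": 0.3},
    {"twist": [0, 0, -0.1], "dp": [0, 0, 0], "claw": 0.3},
    {"twist": [0, 0, -0.1], "dp": [0, 0, 0], "claw": 0.3},
    {"twist": [0, 0, 0], "dp": [0, 0, 0], "claw": 0.3},
  ],
)

```text
time_s: 14.6
ee_pos: [443.0, -156.9, 310.7]
tool_rot: [-0.633, 1.453, -0.289]
force: [0.1, -0.7, -0.0]
grip_width: 29.9
```

```bash
cat > nxt.py <<'E'
from flip import *
def interp(pa,Ra,pb,Rb,n):
    rv=Rn.from_matrix(Ra.T@Rb).as_rotvec(); return [(pa+t*(pb-pa),Ra@Rn.from_rotvec(rv*t).as_matrix()) for t in np.linspace(0,1,n+1)[1:]]
def go(pb,Rb,n,show=True):
    p,R,s=cur(); q=np.array(s['joint_positions']); print('t',s['time_s'],'q',q.round(2),'pos',p.round(1),'w',round(s['grip_width'],1),'F',np.round(s['force'],1),'model err',(fk2(q,L)[0]-p).round(1))
    P=interp(p,R,pb,Rb,n); x=sim(q,P,max(1,n//4)); print('end',x.round(2),np.abs(err(x,pb,Rb)).max().round(3))
    for tw,dp in rows(P,p,R): print(tw.tolist(),dp.tolist())
E
python3 - <<'E'
from nxt import *
go(*kp(0,off=70),14)
E
```

```text
t 14.6 q [-0.13  0.56  0.2   2.08  0.97  0.58  0.98] pos [ 443.  -156.9  310.7] w 29.9 F [ 0.1 -0.7 -0. ] model err [ 0.1  0.  -0. ]
2 [-0.14  0.53  0.22  2.16  1.22  0.38  0.96] 0.0 [ 477. -174.  247.]
5 [-0.1   0.51  0.23  2.21  1.74  0.2   0.67] 0.0 [ 500. -148.  245.]
8 [ 0.17  0.5  -0.12  2.22  2.16  0.23  0.51] 0.0 [ 520. -120.  243.]
11 [ 0.41  0.54 -0.4   2.2   2.43  0.2   0.53] 0.0 [538. -90. 242.]
end [ 0.54  0.58 -0.54  2.16  2.56  0.14  0.58] 0.0
[-0.066, -0.06, 0.011] [-1.9, 3.9, 5.6]
[-0.066, -0.06, 0.011] [-1.5, 3.6, 6.0]
[-0.066, -0.06, 0.011] [-1.1, 3.2, 6.3]
[-0.066, -0.06, 0.011] [-0.7, 2.8, 6.5]
[-0.066, -0.06, 0.011] [-0.3, 2.3, 6.7]
[-0.066, -0.06, 0.011] [0.2, 1.9, 6.9]
[-0.066, -0.06, 0.011] [0.6, 1.4, 7.0]
[-0.066, -0.06, 0.011] [1.0, 1.0, 7.0]
[-0.066, -0.06, 0.011] [1.5, 0.5, 7.0]
[-0.066, -0.06, 0.011] [1.9, 0.0, 6.9]
[-0.066, -0.06, 0.011] [2.3, -0.4, 6.8]
[-0.066, -0.06, 0.011] [2.7, -0.9, 6.6]
[-0.066, -0.06, 0.011] [3.1, -1.4, 6.3]
[-0.066, -0.06, 0.011] [3.4, -1.8, 6.0]
```

Request:
arm_command(
  commands=[
    {"twist": [-0.066, -0.06, 0.011], "dp": [-1.9, 3.9, 5.6], "claw": 0.3},
    {"twist": [-0.066, -0.06, 0.011], "dp": [-1.5, 3.6, 6], "claw": 0.3},
    {"twist": [-0.066, -0.06, 0.011], "dp": [-1, 3, 6.3], "claw": 0.3},
    {"twist": [-0.066, -0.06, 0.011], "dp": [-0.7, 2.8, 6.5], "claw": 0.3},
    {"twist": [-0.066, -0.06, 0.011], "dp": [-0.3, 2.3, 6.7], "claw": 0.3},
    {"twist": [-0.066, -0.06, 0.011], "dp": [0, 2, 7], "claw": 0.3},
    {"twist": [-0.066, -0.06, 0.011], "dp": [0.6, 1.4, 7], "claw": 0.3},
    {"twist": [-0.066, -0.06, 0.011], "dp": [1, 1, 7], "claw": 0.3},
    {"twist": [0, 0, 0], "dp": [0, 0, 0], "claw": 0.3},
  ],
)

```text
time_s: 15.5
ee_pos: [478.7, -117.9, 307.2]
tool_rot: [-0.974, 1.083, 0.305]
force: [-0.4, -2.0, -0.3]
grip_width: 29.9
```

```bash
python3 - <<'E'
from nxt import *
go(*kp(0,off=70),7)
E
```

```text
t 15.5 q [ 0.09  0.5  -0.01  2.21  2.01  0.22  0.57] pos [ 478.7 -117.9  307.2] w 29.9 F [-0.4 -2.  -0.3] model err [0.1 0.  0. ]
0 [ 0.17  0.5  -0.11  2.21  2.11  0.22  0.55] 0.0 [ 519. -126.  245.]
1 [ 0.24  0.5  -0.2   2.21  2.2   0.22  0.54] 0.0 [ 524. -117.  244.]
2 [ 0.31  0.51 -0.28  2.21  2.28  0.22  0.54] 0.0 [ 530. -108.  243.]
3 [ 0.38  0.53 -0.36  2.2   2.36  0.21  0.54] 0.0 [534. -99. 243.]
4 [ 0.44  0.54 -0.43  2.19  2.42  0.19  0.56] 0.0 [539. -89. 243.]
5 [ 0.49  0.56 -0.49  2.18  2.48  0.17  0.58] 0.0 [543. -80. 242.]
6 [ 0.54  0.58 -0.55  2.16  2.53  0.14  0.61] 0.0 [547. -71. 242.]
end [ 0.54  0.58 -0.55  2.16  2.53  0.14  0.61] 0.0
[-0.058, -0.053, 0.009] [1.3, 1.0, 6.6]
[-0.058, -0.053, 0.009] [1.6, 0.6, 6.5]
[-0.058, -0.053, 0.009] [2.0, 0.2, 6.5]
[-0.058, -0.053, 0.009] [2.3, -0.2, 6.3]
[-0.058, -0.053, 0.009] [2.6, -0.6, 6.2]
[-0.058, -0.053, 0.009] [3.0, -0.9, 6.0]
[-0.058, -0.053, 0.009] [3.2, -1.3, 5.8]
```

Request:
arm_command(
  commands=[
    {"twist": [-0.058, -0.053, 0.009], "dp": [1.3, 1, 6.6], "claw": 0.3},
    {"twist": [-0.058, -0.053, 0.009], "dp": [1.6, 0.6, 6.5], "claw": 0.3},
    {"twist": [-0.058, -0.053, 0.009], "dp": [2, 0.2, 6.5], "claw": 0.3},
    {"twist": [-0.058, -0.053, 0.009], "dp": [2.3, -0.2, 6.3], "claw": 0.3},
    {"twist": [-0.058, -0.053, 0.009], "dp": [2.6, -0.6, 6.2], "claw": 0.3},
    {"twist": [-0.058, -0.053, 0.009], "dp": [3, -0.9, 6], "claw": 0.3},
    {"twist": [-0.058, -0.053, 0.009], "dp": [3.2, -1.3, 5.8], "claw": 0.3},
    {"twist": [0, 0, 0], "dp": [0, 0, 0], "claw": 0.3},
    {"twist": [0, 0, 0], "dp": [0, 0, 0], "claw": 0.3},
  ],
)

```text
time_s: 16.4
ee_pos: [505.9, -78.9, 301.1]
tool_rot: [-1.184, 0.727, 0.746]
force: [0.3, -0.2, -0.6]
grip_width: 29.9
```

```bash
python3 - <<'E'
from nxt import *
import cv2
go(*kp(0,off=70),1)
c=arm.calibration('wrist'); np.savez('wc10.npz',**c)
im=arm.get_image('wrist')[:,:,::-1].copy(); cv2.imwrite("pics/w10.png",im)
for n in('side','scene'): cv2.imwrite(f"pics/{n}10.png",arm.get_image(n)[:,:,::-1])
from h import proj
pts=[o+Rd@(np.array([0,0,155])+n_) for n_ in ()]
for nm,h in(('under',34),('top',64)):
    a=np.radians(67.5); ld=Rn.from_rotvec(n*a).apply(up); wd=np.cross(n,ld)
    P=np.array([o+Rd@(np.array([0,0,155])+n*h+s*28*ld+t*6*wd) for s,t in((-1,-1),(-1,1),(1,1),(1,-1))])
    print(nm,proj('',P,c).round(0).tolist())
E
```

```text
t 16.4 q [ 0.54  0.58 -0.55  2.17  2.54  0.15  0.6 ] pos [505.9 -78.9 301.1] w 29.9 F [ 0.3 -0.2 -0.6] model err [0.1 0.  0. ]
0 [ 0.54  0.58 -0.55  2.16  2.54  0.14  0.6 ] 0.0 [547. -71. 242.]
end [ 0.54  0.58 -0.55  2.16  2.54  0.14  0.6 ] 0.0
[-0.001, -0.001, 0.002] [-0.4, -0.6, -0.7]Traceback (most recent call last):
  File "<stdin>", line 10, in <module>
TypeError: can't multiply sequence by non-int of type 'numpy.float64'
```

View pics/w10.png

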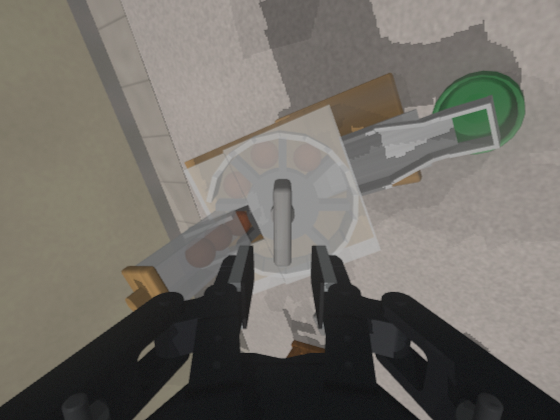

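The wrist picture shows the steel paddle upright in the image at (282,180)–(283,265), exactly midway between the fingers, so orientation and lateral position are right. Comparing the model projection before descending.

```bash
python3 - <<'E'
from nxt import *
from h import proj
c=dict(np.load('wc10.npz'))
for nm,h in(('under',34),('top',64)):
    a=np.radians(67.5); ld=Rn.from_rotvec(n*a).apply(up); wd=np.cross(n,ld)
    P=np.array([o+Rd@(np.array([0,0,155])+n*h+s*28*ld+t*6*wd) for s,t in((-1,-1),(-1,1),(1,1),(1,-1))])
    print(nm,proj('',P,c).round(0).tolist())
E
python3 -c "
import cv2
im=cv2.imread('pics/w10.png'); cv2.imwrite('pics/c10.png',cv2.resize(im[160:300,200:370],None,fx=4,fy=4,interpolation=cv2.INTER_CUBIC))"
```

```text
under [[273.0, 178.0], [290.0, 178.0], [289.0, 248.0], [274.0, 248.0]]
top [[272.0, 189.0], [291.0, 189.0], [290.0, 268.0], [272.0, 268.0]]
```

View pics/c10.png

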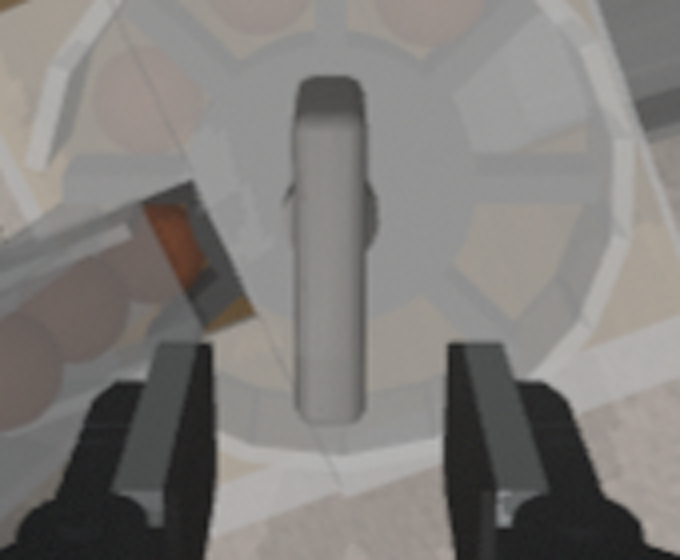

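Prediction and picture agree within about 1 mm. Descending along the knob axis with the fingers at about 23 mm, to stay clear of the hopper.

Request:
arm_command(
  commands=[
    {"twist": [0, 0, 0], "dp": [0, -0.5, -0.5], "claw": 0.45},
    {"twist": [0, 0, 0], "dp": [12, 0, 0], "claw": 0.45},
    {"twist": [0, 0, 0], "dp": [12, 0, 0], "claw": 0.45},
    {"twist": [0, 0, 0], "dp": [12, 0, 0], "claw": 0.45},
    {"twist": [0, 0, 0], "dp": [0, 0, 0], "claw": 0.45},
  ],
)

```text
time_s: 17.05
ee_pos: [527.0, -73.6, 270.4]
tool_rot: [-1.185, 0.725, 0.751]
force: [0.3, 0.4, -0.1]
grip_width: 23.6
```

```bash
python3 - <<'E'
from nxt import *
import cv2
go(*kp(0),2)
im=arm.get_image('wrist')[:,:,::-1].copy(); cv2.imwrite("pics/w11.png",im)
E
```

```text
t 17.05 q [ 0.51  0.67 -0.56  2.15  2.55  0.22  0.6 ] pos [527.  -73.6 270.4] w 23.6 F [ 0.3  0.4 -0.1] model err [0.1 0.  0. ]
0 [ 0.5   0.7  -0.56  2.13  2.56  0.25  0.6 ] 0.0 [577. -63. 198.]
1 [ 0.48  0.74 -0.56  2.12  2.56  0.27  0.6 ] 0.0 [586. -62. 184.]
end [ 0.48  0.74 -0.56  2.12  2.56  0.27  0.6 ] 0.0
[0.001, 0.001, -0.0] [16.0, -0.4, -0.7]
[0.001, 0.001, -0.0] [16.0, -0.4, -0.7]
```

View pics/w11.png

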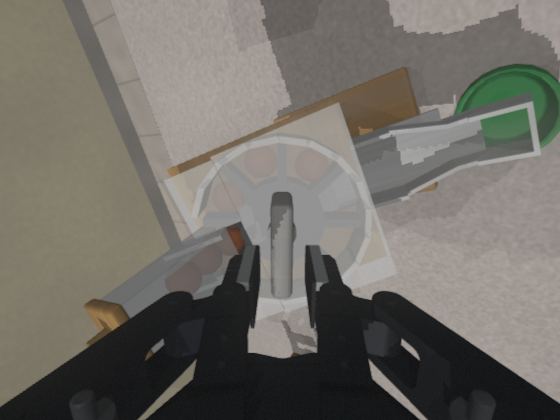

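Request:
arm_command(
  commands=[
    {"twist": [0, 0, 0], "dp": [10, 0, -0.5], "claw": 0.45},
    {"twist": [0, 0, 0], "dp": [10, 0, -0.5], "claw": 0.45},
    {"twist": [0, 0, 0], "dp": [7, 0, 0], "claw": 0.45},
    {"twist": [0, 0, 0], "dp": [3, 0, 0], "claw": 0.45},
    {"twist": [0, 0, 0], "dp": [0, 0, 0], "claw": 0.45},
  ],
)

```text
time_s: 17.6
ee_pos: [543.2, -71.1, 246.9]
tool_rot: [-1.186, 0.724, 0.75]
force: [-0.6, 0.0, 0.3]
grip_width: 23.6
```

```bash
python3 - <<'E'
from nxt import *
import cv2
go(*kp(0),1)
im=arm.get_image('wrist')[:,:,::-1].copy(); cv2.imwrite("pics/w12.png",im)
a=arm.get_image('scene')[205:345,220:380,::-1]; cv2.imwrite("pics/sc12.png",cv2.resize(a,None,fx=4,fy=4,interpolation=cv2.INTER_CUBIC))
E
```

```text
t 17.6 q [ 0.49  0.73 -0.56  2.12  2.56  0.27  0.6 ] pos [543.2 -71.1 246.9] w 23.6 F [-0.6  0.   0.3] model err [0.1 0.  0. ]
0 [ 0.48  0.74 -0.56  2.12  2.56  0.27  0.6 ] 0.0 [586. -62. 184.]
end [ 0.48  0.74 -0.56  2.12  2.56  0.27  0.6 ] 0.0
[0.003, 0.002, 0.001] [3.4, -0.3, -0.3]
```

View pics/w12.png

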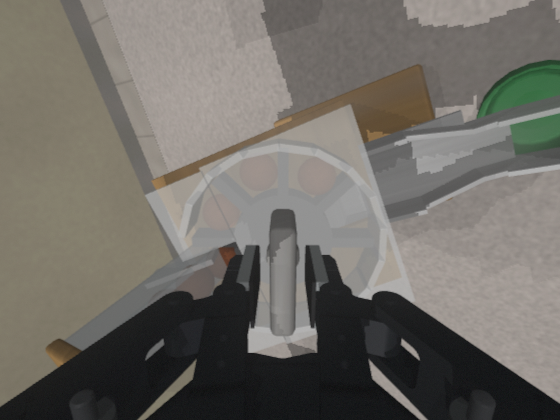

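View pics/sc12.png

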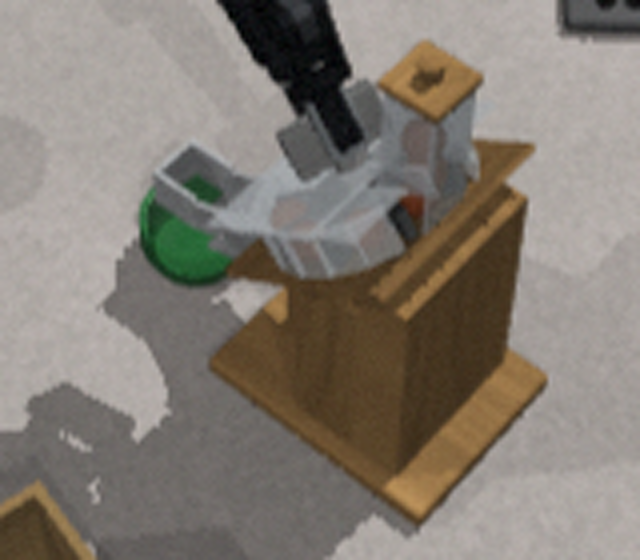

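Fingers straddle the paddle with no contact and the hopper is clear. Gripping firmly.

Request:
arm_command(
  commands=[
    {"twist": [0, 0, 0], "dp": [0, 0, 0], "claw": 1},
    {"twist": [0, 0, 0], "dp": [0, 0, 0], "claw": 1},
    {"twist": [0, 0, 0], "dp": [0, 0, 0], "claw": 1},
    {"twist": [0, 0, 0], "dp": [0, 0, 0], "claw": 1},
  ],
  force=80,
)

```text
time_s: 18.1
ee_pos: [542.7, -71.2, 247.6]
tool_rot: [-1.186, 0.724, 0.75]
force: [-6.7, -0.7, 4.5]
grip_width: 10.0
```

```bash
python3 - <<'E'
from nxt import *
go(*kp(0),1); s=arm.get_state(); print(s['wrist_torque'])
E
```

```text
t 18.1 q [ 0.49  0.73 -0.56  2.13  2.56  0.27  0.6 ] pos [542.7 -71.2 247.6] w 10.0 F [-6.7 -0.7  4.5] model err [0.1 0.  0. ]
0 [ 0.48  0.74 -0.56  2.12  2.56  0.27  0.6 ] 0.0 [586. -62. 184.]
end [ 0.48  0.74 -0.56  2.12  2.56  0.27  0.6 ] 0.0
[0.003, 0.001, 0.001] [4.2, -0.3, -0.2]
[-0.05569337  1.10522612  0.06641047]
```

Request:
arm_command(
  commands=[
    {"twist": [0.1, 0, 0], "dp": [0, 0, 0], "claw": 1},
    {"twist": [0.1, 0, 0], "dp": [0, 0, 0], "claw": 1},
    {"twist": [0.1, 0, 0], "dp": [0, 0, 0], "claw": 1},
    {"twist": [0.1, 0, 0], "dp": [0, 0, 0], "claw": 1},
    {"twist": [0.1, 0, 0], "dp": [0, 0, 0], "claw": 1},
    {"twist": [0.1, 0, 0], "dp": [0, 0, 0], "claw": 1},
    {"twist": [0.1, 0, 0], "dp": [0, 0, 0], "claw": 1},
    {"twist": [0.085, 0, 0], "dp": [0, 0, 0], "claw": 1},
    {"twist": [0, 0, 0], "dp": [0, 0, 0], "claw": 1},
    {"twist": [0, 0, 0], "dp": [0, 0, 0], "claw": 1},
    {"twist": [0, 0, 0], "dp": [0, 0, 0], "claw": 1},
    {"twist": [0, 0, 0], "dp": [0, 0, 0], "claw": 1},
  ],
)

```text
time_s: 19.3
ee_pos: [542.7, -71.2, 247.6]
tool_rot: [-0.47, 0.904, 0.393]
force: [-6.9, -1.4, 5.5]
grip_width: 10.2
```

```bash
python3 - <<'E'
from nxt import *
import cv2
go(*kp(1),1); s=arm.get_state(); print(s['wrist_torque'])
im=arm.get_image('wrist')[:,:,::-1].copy(); cv2.imwrite("pics/w13.png",im)
a=arm.get_image('scene')[205:345,220:380,::-1]; cv2.imwrite("pics/sc13.png",cv2.resize(a,None,fx=4,fy=4,interpolation=cv2.INTER_CUBIC))
E
```

```text
t 19.3 q [ 0.58  0.77 -0.74  2.12  2.24  0.35  0.16] pos [542.7 -71.2 247.6] w 10.2 F [-6.9 -1.4  5.5] model err [0.1 0.  0. ]
0 [ 0.58  0.78 -0.74  2.12  2.24  0.36  0.16] 0.0 [586. -62. 184.]
end [ 0.58  0.78 -0.74  2.12  2.24  0.36  0.16] 0.0
[0.004, 0.002, -0.0] [4.2, -0.4, 0.1]
[-0.16465613  1.34647525  0.15167648]
```

View pics/w13.png

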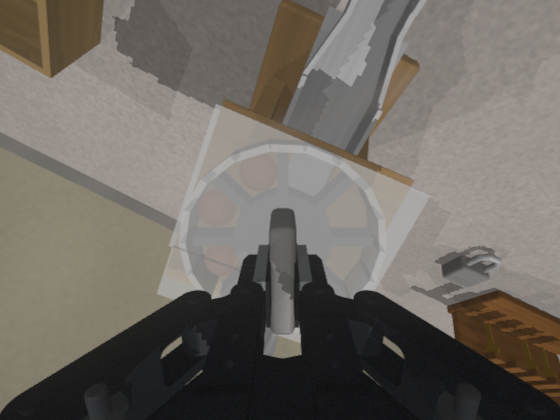

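View pics/sc13.png

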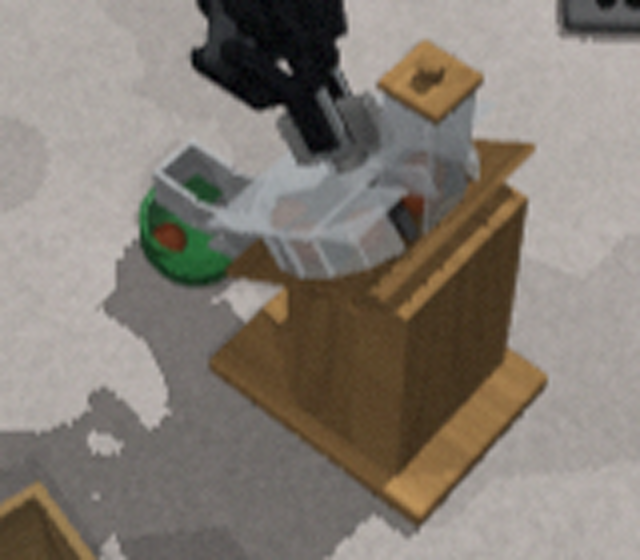

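The first gumball lies in the dish (crop (170,236)) and the tool is within 0.004 rad of the first click. Turning the second click.

Request:
arm_command(
  commands=[
    {"twist": [0.1, 0, 0], "dp": [0, 0, 0], "claw": 1},
    {"twist": [0.1, 0, 0], "dp": [0, 0, 0], "claw": 1},
    {"twist": [0.1, 0, 0], "dp": [0, 0, 0], "claw": 1},
    {"twist": [0.1, 0, 0], "dp": [0, 0, 0], "claw": 1},
    {"twist": [0.1, 0, 0], "dp": [0, 0, 0], "claw": 1},
    {"twist": [0.1, 0, 0], "dp": [0, 0, 0], "claw": 1},
    {"twist": [0.1, 0, 0], "dp": [0, 0, 0], "claw": 1},
    {"twist": [0.085, 0, 0], "dp": [0, 0, 0], "claw": 1},
    {"twist": [0, 0, 0], "dp": [0, 0, 0], "claw": 1},
    {"twist": [0, 0, 0], "dp": [0, 0, 0], "claw": 1},
    {"twist": [0, 0, 0], "dp": [0, 0, 0], "claw": 1},
    {"twist": [0, 0, 0], "dp": [0, 0, 0], "claw": 1},
  ],
)

```text
time_s: 20.6
ee_pos: [542.6, -71.1, 247.6]
tool_rot: [0.251, 0.978, 0.017]
force: [-8.3, -0.6, 7.2]
grip_width: 10.6
```

```bash
python3 - <<'E'
from nxt import *
import cv2
go(*kp(2),1); s=arm.get_state(); print(s['wrist_torque'])
a=arm.get_image('scene')[205:345,220:380,::-1]; cv2.imwrite("pics/sc14.png",cv2.resize(a,None,fx=4,fy=4,interpolation=cv2.INTER_CUBIC))
E
```

```text
t 20.6 q [ 0.68  0.84 -0.96  2.12  2.02  0.5  -0.37] pos [542.6 -71.1 247.6] w 10.6 F [-8.3 -0.6  7.2] model err [0. 0. 0.]
0 [ 0.68  0.85 -0.96  2.11  2.02  0.5  -0.37] 0.0 [586. -62. 184.]
end [ 0.68  0.85 -0.96  2.11  2.02  0.5  -0.37] 0.0
[0.004, 0.001, -0.001] [4.2, -0.3, 0.4]
[-0.18135692  1.44692419  0.15706922]
```

View pics/sc14.png

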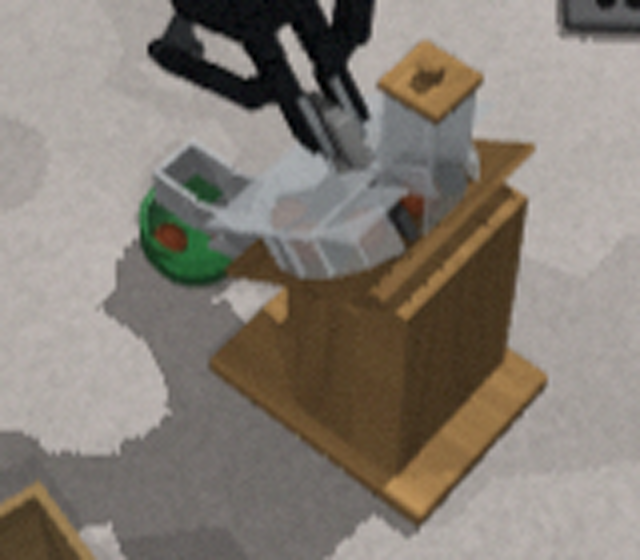

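Only one ball is visible from the scene camera; the second may be hidden by the hood. Checking with the side camera.

```bash
python3 - <<'E'
from workcell import arm
import cv2
a=arm.get_image('side')[150:260,225:355,::-1]; cv2.imwrite("pics/sd15.png",cv2.resize(a,None,fx=5,fy=5,interpolation=cv2.INTER_CUBIC))
cv2.imwrite("pics/w15.png",arm.get_image('wrist')[:,:,::-1])
a=arm.get_image('scene')[225:285,240:300,::-1]; cv2.imwrite("pics/sc15.png",cv2.resize(a,None,fx=9,fy=9,interpolation=cv2.INTER_CUBIC))
E
```

```text
(no output)
```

View pics/sd15.png

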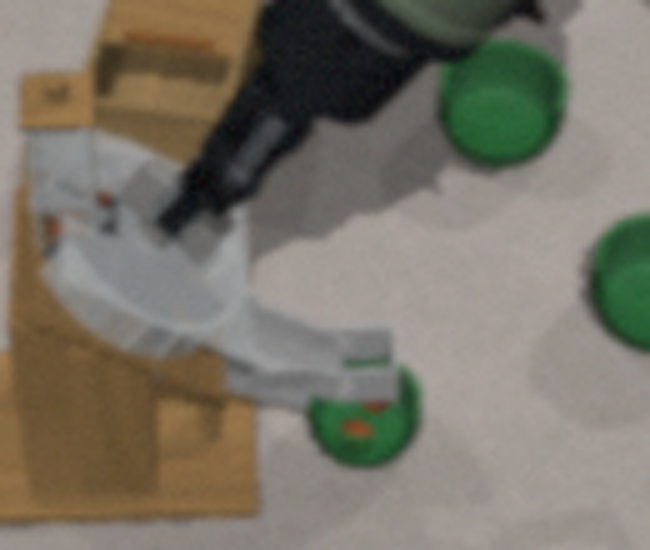

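View pics/w15.png

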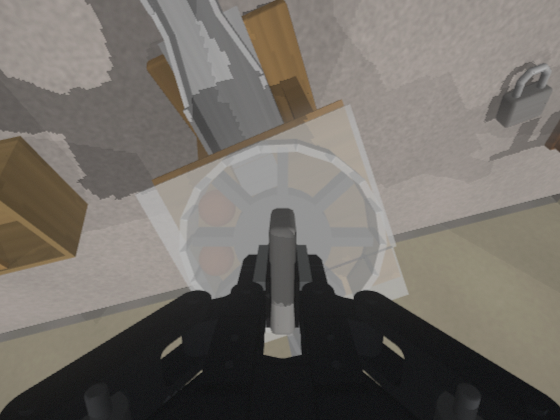

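View pics/sc15.png

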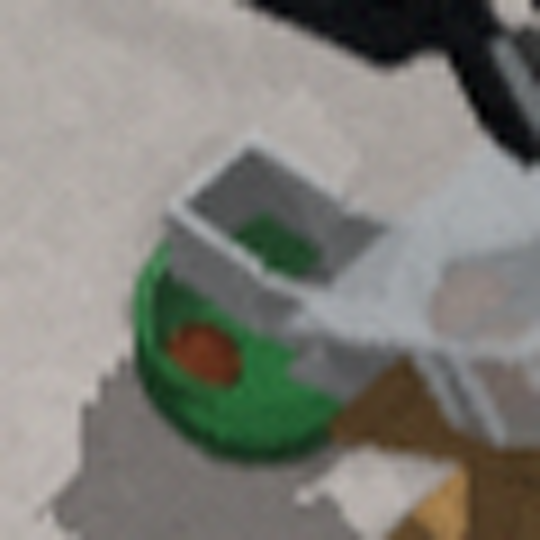

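The side picture shows two balls in the dish, at (356,428) and partly hidden at (376,405), and two remain in the wheel. Turning the third click, ending gently.

Request:
arm_command(
  commands=[
    {"twist": [0.1, 0, 0], "dp": [0, 0, 0], "claw": 1},
    {"twist": [0.1, 0, 0], "dp": [0, 0, 0], "claw": 1},
    {"twist": [0.1, 0, 0], "dp": [0, 0, 0], "claw": 1},
    {"twist": [0.1, 0, 0], "dp": [0, 0, 0], "claw": 1},
    {"twist": [0.1, 0, 0], "dp": [0, 0, 0], "claw": 1},
    {"twist": [0.1, 0, 0], "dp": [0, 0, 0], "claw": 1},
    {"twist": [0.1, 0, 0], "dp": [0, 0, 0], "claw": 1},
    {"twist": [0.05, 0, 0], "dp": [0, 0, 0], "claw": 1},
    {"twist": [0.035, 0, 0], "dp": [0, 0, 0], "claw": 1},
    {"twist": [0, 0, 0], "dp": [0, 0, 0], "claw": 1},
    {"twist": [0, 0, 0], "dp": [0, 0, 0], "claw": 1},
    {"twist": [0, 0, 0], "dp": [0, 0, 0], "claw": 1},
  ],
)

```text
time_s: 22.0
ee_pos: [542.6, -71.1, 247.5]
tool_rot: [0.97, 0.949, -0.373]
force: [-9.3, -0.8, 7.3]
grip_width: 10.2
```

```bash
python3 - <<'E'
from nxt import *
import cv2
go(*kp(3),1); s=arm.get_state(); print(s['wrist_torque'])
a=arm.get_image('side')[150:260,225:355,::-1]; cv2.imwrite("pics/sd16.png",cv2.resize(a,None,fx=5,fy=5,interpolation=cv2.INTER_CUBIC))
cv2.imwrite("pics/w16.png",arm.get_image('wrist')[:,:,::-1])
E
```

```text
t 22.0 q [ 0.76  0.92 -1.16  2.12  1.9   0.66 -1.01] pos [542.6 -71.1 247.5] w 10.2 F [-9.3 -0.8  7.3] model err [0.  0.  0.1]
0 [ 0.75  0.93 -1.15  2.11  1.91  0.67 -1.01] 0.0 [586. -62. 184.]
end [ 0.75  0.93 -1.15  2.11  1.91  0.67 -1.01] 0.0
[0.005, -0.0, -0.002] [4.2, 0.1, 0.6]
[-0.05364699  1.60673697  0.31079681]
```

View pics/sd16.png

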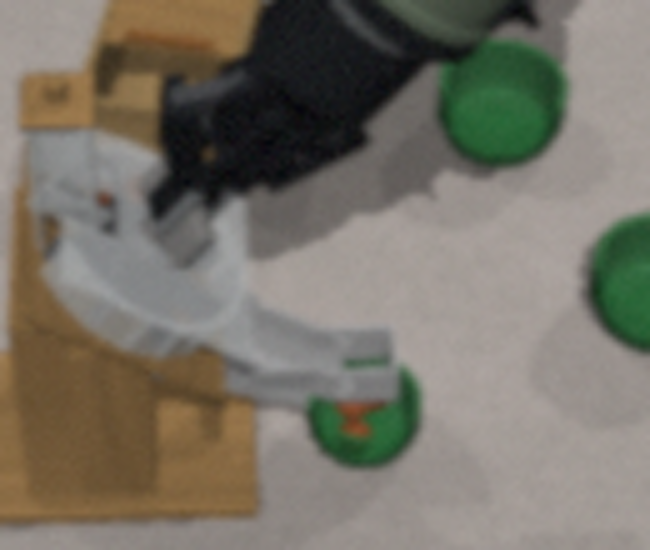

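View pics/w16.png

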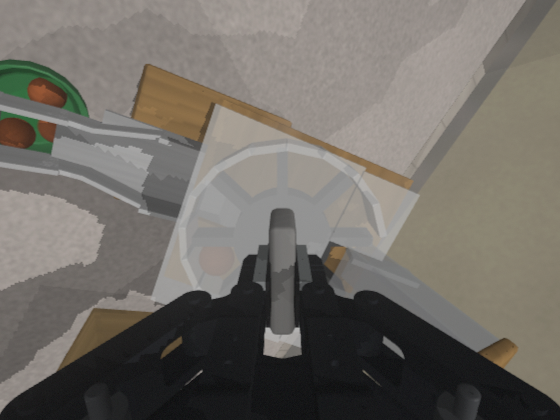

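All three balls are visible in the dish in the wrist picture, at (46,92), (15,132) and (50,128). The fourth remains in the wheel at (215,262). Opening the fingers slightly and withdrawing along the axis.

Request:
arm_command(
  commands=[
    {"twist": [0, 0, 0], "dp": [0, 0, 0], "claw": 0.45},
    {"twist": [0, 0, 0], "dp": [0, 0, 0], "claw": 0.45},
    {"twist": [0, 0, 0], "dp": [0, 0, 0], "claw": 0.45},
    {"twist": [0, 0, 0], "dp": [-5, 0, 0], "claw": 0.45},
    {"twist": [0, 0, 0], "dp": [-10, 0, 0], "claw": 0.45},
    {"twist": [0, 0, 0], "dp": [-15, 0, 0], "claw": 0.45},
    {"twist": [0, 0, 0], "dp": [-20, 0, 0], "claw": 0.45},
    {"twist": [0, 0, 0], "dp": [-25, 0, 0], "claw": 0.45},
    {"twist": [0, 0, 0], "dp": [-15, 0, 0], "claw": 0.45},
    {"twist": [0, 0, 0], "dp": [0, 0, 0], "claw": 0.45},
    {"twist": [0, 0, 0], "dp": [0, 0, 0], "claw": 0.45},
  ],
)

```text
time_s: 23.2
ee_pos: [492.7, -82.9, 321.2]
tool_rot: [0.97, 0.947, -0.374]
force: [-0.6, 0.1, -0.4]
grip_width: 23.5
```

```bash
python3 - <<'E'
from nxt import *
import cv2
p,R,s=cur(); print(s['time_s'],p.round(1),np.round(s['force'],1),s['grip_width'],np.round(s['joint_positions'],2))
cv2.imwrite("pics/w17.png",arm.get_image('wrist')[:,:,::-1])
a=arm.get_image('side')[150:260,225:355,::-1]; cv2.imwrite("pics/sd17.png",cv2.resize(a,None,fx=5,fy=5,interpolation=cv2.INTER_CUBIC))
cv2.imwrite("pics/sc17.png",arm.get_image('scene')[:,:,::-1])
E
```

```text
23.2 [492.7 -82.9 321.2] [-0.6  0.1 -0.4] 23.496929105324398 [ 0.88  0.71 -1.19  2.17  1.66  0.51 -0.86]
```

View pics/w17.png

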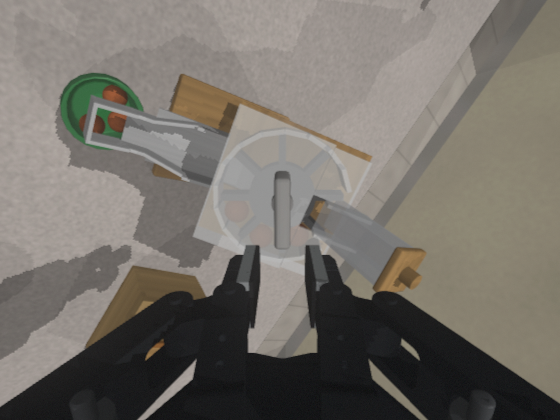

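View pics/sd17.png

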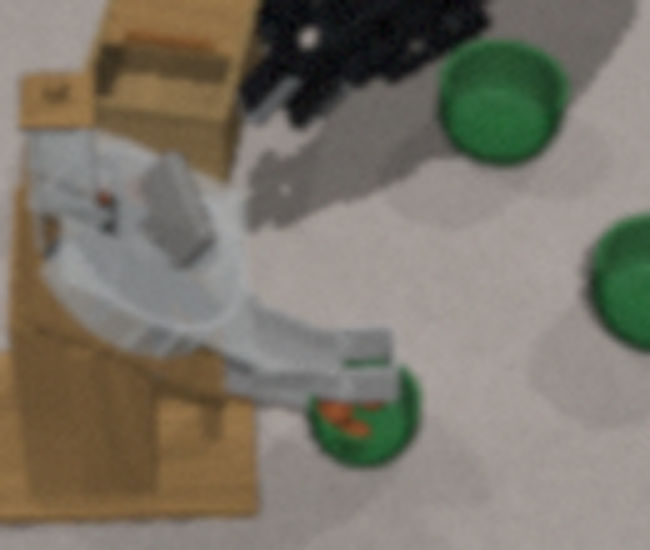

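View pics/sc17.png

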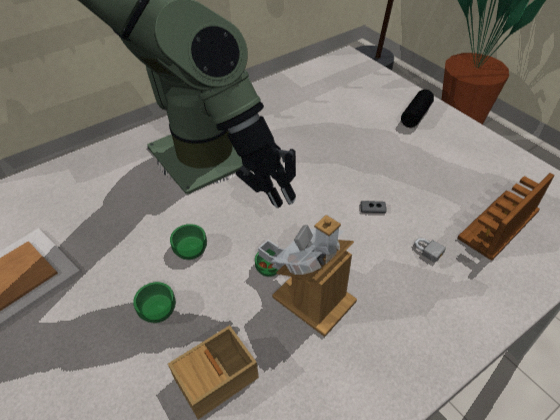

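The paddle is still aligned with the withdrawn fingers (282,175)–(283,248), so the knob stayed at the third click. Three balls are in the dish; the padlock, remote and box look unmoved. One short wait to confirm the balls are at rest.

Request:
arm_command(
  commands=[
    {"twist": [0, 0, 0], "dp": [-15, 0, 0], "claw": 0.45},
    {"twist": [0, 0, 0], "dp": [0, 0, 0], "claw": 0.45},
    {"twist": [0, 0, 0], "dp": [0, 0, 0], "claw": 0.45},
    {"twist": [0, 0, 0], "dp": [0, 0, 0], "claw": 0.45},
    {"twist": [0, 0, 0], "dp": [0, 0, 0], "claw": 0.45},
    {"twist": [0, 0, 0], "dp": [0, 0, 0], "claw": 0.45},
    {"twist": [0, 0, 0], "dp": [0, 0, 0], "claw": 0.45},
    {"twist": [0, 0, 0], "dp": [0, 0, 0], "claw": 0.45},
  ],
)

```text
time_s: 24.15
ee_pos: [484.3, -84.5, 333.2]
tool_rot: [0.97, 0.948, -0.373]
force: [-0.4, 0.9, -1.0]
grip_width: 23.8
```

```bash
python3 - <<'E'
from nxt import *
import cv2
from h import ray
p,R,s=cur(); print(s['time_s'],p.round(1),np.round(s['force'],1))
c=arm.calibration('wrist'); im=arm.get_image('wrist')[:,:,::-1].copy(); cv2.imwrite('pics/w18.png',im)
cv2.imwrite("pics/c18.png",cv2.resize(im[50:290,40:340],None,fx=2.5,fy=2.5,interpolation=cv2.INTER_CUBIC))
np.savez('wc18.npz',**c)
a=cv2.imread('pics/scene0.png').astype(int); b=arm.get_image('scene')[:,:,::-1].astype(int)
for nm,(x,y) in dict(remote=(373,207),padlock=(430,250),box=(213,370)).items():
    print(nm,np.abs(a-b)[y-14:y+14,x-18:x+18].mean().round(1))
E
```

```text
24.15 [484.3 -84.5 333.2] [-0.4  0.9 -1. ]
remote 6.9
padlock 6.6
box 5.5
```

View pics/c18.png

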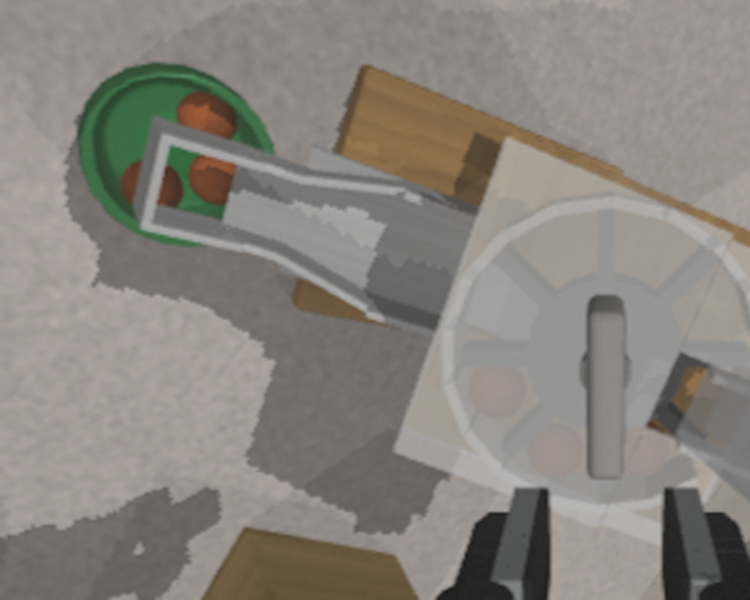

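```bash
python3 -c "
from workcell import arm
print(arm.sign_off(), arm.get_state()['time_s'])"
```

```text
the job is handed in; nothing more can be done
the job is handed in; nothing more can be done
```

The job is handed in at about 24 s of the 72 s allowed. Three gumballs are in the small green dish, which stands under the chute; sign-off gave no verdict.

**What I did:** I picked up the smallest of the three green dishes and set it down in front of the hood. I regripped it higher, carried it in under the chute and let go. I then gripped the paddle along its axis, turned it three separate 45° clicks, released it and backed away.

**Last checks:**
- **Dish:** upright, about 5 mm from my estimate of the drop point (measured before the knob was turned).
- **Gumballs:** the last wrist picture shows all three lying low in the dish, with the fourth still in the wheel. They moved a little between the third click and the next picture.
- **Knob:** the paddle still lined up with the tool after I let go, and the tool stood within 0.005 rad of the third click.
- **Robot:** about 100 mm clear of the knob along its axis, with no contact force.
- **Padlock, remote and box:** they look unmoved; the only differences from the first scene picture are at noise level.

**What went wrong or disagreed:**
- **Wrist limit:** my first tilted approach ran into the wrist joint's limit, so I changed the way I placed the dish.
- **Blurred picture:** one wrist picture blurred by motion was 14 mm off; I retook it at rest.
- **Camera spread:** the cameras agreed with each other only to about 2–6 mm.

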